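Dock a finned cooling block on the sloping chiller and latch it

TASK

Take the loose finned aluminium block with the blue grip rib and set it on the sloping chiller dock: slide its fins between the dock's fins, centred on the dock, until it is fully home. Then swing the steel bail with the red tab all the way down over the block so that it is locked in, and leave the cups, the decapper and the pack of wipes where they stand.

Things in the scene. Friction and masses are not known exactly. Their poses are not given: they have to be found in the camera images.
- block_centre (a point): Centre of the loose finned aluminium block (62 mm high, 0.2 to 0.45 kg), which stands level on its fins; 31 mm above the fin tips. z up, x along the fins, y across. 5 fins below, at 13 mm pitch along y (middle one at y=0), each 4 thick, 60 long, 22 high; above them a plate 66 (x) by 68 (y) by 8 mm, its top at z=-1 mm. The same if turned half round about z.
- block_rib (a point): Centre of the blue plastic grip rib on top of the block: 28 mm long in x, 12 mm thick in y, 32 mm high, standing on the middle of the plate. 15 mm above the block's centre; same axes.
- comb: Comb face of the fixed chiller dock (white wedge, 112 by 100 mm). Origin: centre of the floor between its fins, 40 mm above the worktop. z is square to the sloping face, leaning 25 degrees from vertical to the low front; x runs up the slope along the fins; y level, across the fins. Grey end walls 29 mm high at x = +-36 mm (inner faces) leave the plate 3 mm of play each way.
- dock_fin_tips (a point): On comb, 24 mm along its z: middle of the plane of the dock's fin tips. 6 aluminium fins along y at 13 mm pitch (y = +-6.5, +-19.5, +-32.5 mm), each 4 mm thick, 24 mm high, 70 mm long, tips thinned. The block's fins go midway between them, 2.5 mm to spare each side; fully home, the block's plate rests on these tips.
- dock_seat (a point): Where the block's centre is when it is fully home: 33 mm along z from the origin of comb, same axes. The block's axes are then parallel to these (or turned half round about z). Two hinge posts stand at x = 48, y = +-47 mm in comb, up to z = 56 mm.
- bail (a joint): Opening angle of the steel wire bail, rad: 0 is shut (hard stop, its bar 1.5 mm above the seated block's plate), 2.25 to 2.5 at the start, standing up behind the block's place. Its axis is parallel to y of comb. Stiff hinge: it stays where it is left; about 2 N at the tab moves it. Closing swings the tab up, over the block's rib and down on its low side.
- bail_hinge (a point): On the bail's hinge axis, midway between the posts: x = 48, y = 0, z = 50 mm in comb. Turns with the bail. The bail's cross bar (6 mm round steel, 84 mm long along y) is 76 mm from this axis.
- bail_tab (a point): Centre of the red plastic tab (40 mm wide along y, 14 mm long outward from the hinge, 5 mm thick) in the middle of the bail's cross bar, 84 mm from the hinge axis. When shut it is at x = -35, y = 0, z = 35 mm in comb; it passes 84 mm straight above the hinge (in z of comb) at a joint value of 1.74.
- specimen_cup_1: Bystander: white specimen cup with orange screw cap, 44 mm wide, 53 mm high. Origin at the centre of its underside.
- specimen_cup_2: Bystander: white specimen cup with blue screw cap, 44 mm wide, 53 mm high. Origin at the centre of its underside.
- decapper_1: Bystander: orange waisted hand decapper standing upright, 35 mm wide, 70 mm high. Origin at the centre of its underside.
- wipes: Bystander: pale blue pack of wipes with a green lid, 112 mm along its own x, 75 mm along its y, 41 mm high. Origin at the centre of its underside.
There are look-alikes about, which are no part of the job. Of the things shaped like the part that bears block_centre, the aluminium one is meant.

How it is judged:
On the way, in this order (a step that is already met when the one before it is completed fails the run):
1. the block is fully home between the dock's fins, the bail still open (x of block_centre in the frame of comb between -0.007 and 0.007 m and y of block_centre in the frame of comb between -0.0045 and 0.0045 m and z of block_centre in the frame of comb between 0.03 and 0.036 m and angle between the z axis of block_centre and the z axis of comb, either way round below 0.07 rad and angle between the y axis of block_centre and the y axis of comb, either way round below 0.09 rad and value of joint bail above 1 rad), for 0.2 s.
2. the bail is swung down over the block (value of joint bail below 0.12 rad), for 0.2 s.
At the end, for the whole second after the job is handed in: The block stays released and fully home on the dock: its centre within 7 mm along the slope, 4.5 mm across and 3 mm in depth of the seated place, square to the dock's face within 4 degrees and in line with its fins within 5 degrees; the bail is shut to within 0.12 rad (x of block_centre in the frame of comb between -0.007 and 0.007 m and y of block_centre in the frame of comb between -0.0045 and 0.0045 m and z of block_centre in the frame of comb between 0.03 and 0.036 m and angle between the z axis of block_centre and the z axis of comb, either way round below 0.07 rad and angle between the y axis of block_centre and the y axis of comb, either way round below 0.09 rad and value of joint bail below 0.12 rad); the robot touches nothing.
It fails at once if the orange-capped specimen cup is pushed more than 25 mm (distance of specimen_cup_1 from where it was at the start of the episode above 0.025 m).
It fails at once if the blue-capped specimen cup is pushed more than 25 mm (distance of specimen_cup_2 from where it was at the start of the episode above 0.025 m).
It fails at once if the orange hand decapper is pushed more than 25 mm (distance of decapper_1 from where it was at the start of the episode above 0.025 m).
It fails at once if the pack of wipes is pushed more than 25 mm (distance of wipes from where it was at the start of the episode above 0.025 m).
It also fails if it takes over 61 s, if anything falls off the work surface, if the arm or the gripper's body presses on something with over 40 N, if the wrist force passes 120 N, or if a joint passes its speed limit or range.

ROBOT

A 7-joint arm with a two-finger parallel gripper is mounted at the origin on a cart in front of the work surface, level with it; the furniture and walls round the work are solid. World frame = base frame: x ahead of the robot, y to its left, z up, the work surface at z = 0. Lengths are in m, angles in rad, forces in N, time in s.
With the tool pointing down it reaches from about 0.4 to 0.75 m from the base axis. Payload 19.5 kg.
Tool frame: the origin (TCP) lies midway between the tips of the shut fingers; the grasp point (between the pads) lies 19 mm behind it (ctrl.grip_depth is the distance from the TCP to the grasp point, in m); z points along the fingers, y is the line along which they close (so a half turn about z gives the same grasp; the last joint's range is limited). The gripper opens to 85 mm and grips with 20 to 120 N. Pads are 22 mm wide; open, the fingers measure 114 mm over their backs; the gripper's body (76 mm by 85 mm) begins 54 mm behind the grasp point. The pads swing forward as they close: fully open they stand 13 mm farther back than shut.
Start: joints at [1.228, 0.707, -0.028, 1.485, 0.022, 0.951, -0.075], TCP at [0.17, -0.549, 0.231] pointing down, gripper open.
Joint ranges: [-2.71, 2.71], [-0.32, 2.16], [-1.57, 1.52], [0, 2.45], [-1.46, 4.6], [0, 2.02], [-2.83, 2.83]. Speed limits (rad/s): [1.89, 1.89, 2.57, 2.57, 3.01, 3.01, 3.01].

INTERFACE

Orientations are given as a unit quaternion [x, y, z, w].
In Python, from cell import ctrl gives the robot as it stands.
- The arm moves only by the shell command python3 -m crank 'ROWS'. ROWS is JSON, a list of rows, each an object of numbers: "x", "y", "z": the shift along the world's x, y, z in m; "yaw": the turn about the world's z in degrees; "gripper": the opening, from -1 (shut) to 1 (fully open), so that 0 is half open. In form: [{"x": .., "y": .., "z": .., "yaw": .., "gripper": ..}, ...]. A call has exactly 8 rows; each row shifts and turns the commanded pose from where the row before left it; what a row does not reach is not made up. A row lasts 1/10 s, in which the tool goes at most 50 mm and 8.59 degrees, less where a joint would pass 70% of its speed; a pose out of reach is approached as far as the arm can. A call is refused whole if a number of a shift passes 0.05 or a number of a turn 8.59, either way. A call with a gripper value outside its range is refused whole. The fingers move at their own pace and stop on an object; the grip force is fixed at half the most. Time passes only in rows, so rows that do not move let the fingers close, or fill a call up. It gives the time, the measured TCP pose, the force, the opening and the grip force at its end, in the units of the state.
- ctrl.get_state(): the state, without advancing time (a new reading comes with each control period).
- ctrl.get_image(name): name is "scene" or "top" or "wrist"; returns a dict with "image" (384x512x3 uint8, blue, green, red), "depth" (384x512 float32, m along the optical axis (not along the pixel's ray), 0 where there is no reading), "fx", "fy", "cx", "cy" (pixels), "k1" (the pictures are not rectified: a ray, as slopes to the right and down, at radius r is drawn at 1 + k1 r^2 times it, then the intrinsics apply), "camera_from_world" (4x4, takes a point from world to camera coordinates). Camera axes: x right, y up, looking along -z (the intrinsics and any distortion apply to the point x, -y, -z); pixel columns grow to the right and rows downward; lengths in m; the calibration is good to about 2 mm. A picture is of the moment at which its call begins.
- ctrl.finish_job(): hands the job in; it is judged then, once.
The state is a dict: "time_s": time; "joint_pos": joint angles; "joint_velocities": joint speeds; "joint_torque": joint torques, N m; "tcp_pos": TCP position; "ee_rot": TCP orientation; "contact_force": force on the tool from outside, world axes, zero at the start; "ft_torque": the same for the moment, N m; "width": finger opening in m; "grip_force": force on a finger pad.
Only numpy, scipy, OpenCV 4.12 (cv2) and the standard library are available. Lean on these libraries where they do the work, as an engineer would, in place of code of your own. Each camera call takes 0.05 s, during which the arm holds its last target. There are 200 camera calls.

## Working session

There is one attempt and no reset: what is moved stays moved. The work goes in short steps, Python scripts to look and compute and a shell command to move; the robot and the scene stay as the last step left them, time stands still between calls to the robot, and variables do not carry over. Pictures are saved under pics/ and viewed, at most 10 in all, crops included, and the job is handed in when it is done.

```bash
ls; mkdir -p pics; cat > h.py <<'E'
import numpy as np, cv2, json
from cell import ctrl
def grab(n,save=None):
    d=ctrl.get_image(n)
    np.savez(f'/tmp/{n}.npz',**{k:np.asarray(v) for k,v in d.items()})
    if save: cv2.imwrite('pics/'+save,d['image'])
    return d
def load(n): return dict(np.load(f'/tmp/{n}.npz'))
def slopes(d,u,v):
    K=np.array([[d['fx'],0,d['cx']],[0,d['fy'],d['cy']],[0,0,1]],float)
    p=np.stack([np.ravel(u),np.ravel(v)],-1).astype(float)[:,None]
    return cv2.undistortPoints(p,K,np.array([float(d['k1']),0,0,0]))[:,0]
def world(d,u,v,dep=None):
    s=slopes(d,u,v)
    if dep is None: dep=d['depth'][np.ravel(v).astype(int),np.ravel(u).astype(int)]
    c=np.c_[s[:,0]*dep,-s[:,1]*dep,-np.ones(len(s))*dep]
    T=np.linalg.inv(d['camera_from_world']); return c@T[:3,:3].T+T[:3,3]
def ray(d,u,v,z):
    T=np.linalg.inv(d['camera_from_world']); s=slopes(d,u,v)
    r=np.c_[s[:,0],-s[:,1],-np.ones(len(s))]@T[:3,:3].T; o=T[:3,3]
    return o+r*((z-o[2])/r[:,2])[:,None]
def pix(d,P):
    P=np.atleast_2d(P); T=d['camera_from_world']; c=P@T[:3,:3].T+T[:3,3]
    x=c[:,0]/-c[:,2]; y=-c[:,1]/-c[:,2]; r=1+d['k1']*(x*x+y*y)
    return np.c_[d['fx']*x*r+d['cx'],d['fy']*y*r+d['cy']]
E
python3 - <<'E'
from h import *
a=grab('scene','scene.png');b=grab('top','top.png')
for d in(a,b): print(np.linalg.inv(d['camera_from_world']).round(3).tolist(),d['fx'],d['k1'],(d['depth']>0).mean())
s=ctrl.get_state();print(s)
E
```

```text
pics
[[-0.824, 0.382, -0.419, 0.013], [-0.567, -0.565, 0.599, 0.909], [-0.008, 0.731, 0.682, 0.958], [0.0, 0.0, 0.0, 1.0]] 403.7915642000837 -0.00814881375674747 0.9960886637369791
[[0.109, 0.969, -0.223, 0.284], [-0.994, 0.107, -0.023, 0.148], [0.002, 0.225, 0.974, 1.171], [0.0, 0.0, 0.0, 1.0]] 379.5423945842105 -0.08523007972595169 0.9957936604817709
{'time_s': 0.1, 'joint_pos': array([ 1.22830643,  0.70700112, -0.02760419,  1.48496939,  0.02202669,
        0.95090654, -0.07549104]), 'joint_velocities': array([ 4.63333133e-05, -1.29035502e-03, -6.38980258e-04,  4.80381002e-04,
        1.66824204e-03, -1.56188055e-04, -1.04138696e-03]), 'joint_torque': array([ 5.44877239e-04, -8.84289908e+01,  1.23601444e+00, -2.36447257e+01,
        1.69777754e-02,  5.15294785e-03, -6.80876155e-05]), 'tcp_pos': array([ 0.17027279, -0.54895409,  0.23089306]), 'ee_rot': array([ 9.88710789e-01,  1.49835690e-01, -1.03181103e-04, -4.79703129e-04]), 'contact_force': array([0.27548209, 0.02848201, 0.07214582]), 'ft_torque': array([ 0.01897073,  0.02475871, -0.01800499]), 'grip_force': 0.0, 'width': 0.08533680103391143}
```

View pics/scene.png

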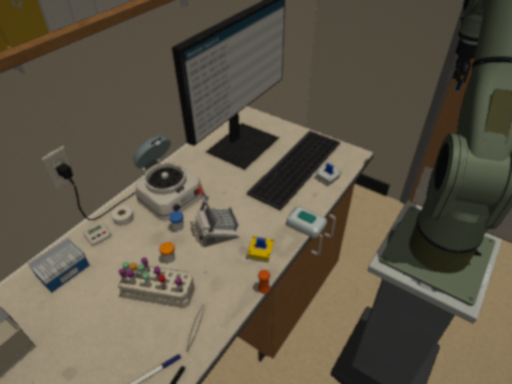

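View pics/top.png

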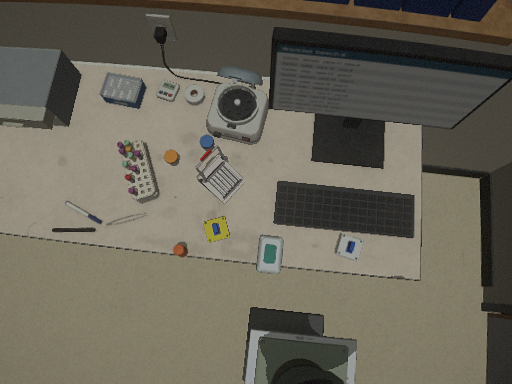

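Scene: dock at about (220,180) in top view, monitor, keyboard, and clutter. The wanted block has two candidates: a yellow one with a blue rib at (217,229), and a pale grey/white one with a blue rib at (349,246). The description (aluminium) points to the second, so I'll check it in a crop.

```bash
python3 - <<'E'
from h import *
d=load('top');im=d['image']
A=cv2.resize(im[222:272,325:375],(400,400),interpolation=cv2.INTER_CUBIC)
B=cv2.resize(im[140:210,185:255],(400,400),interpolation=cv2.INTER_CUBIC)
cv2.imwrite('pics/crop1.png',np.hstack([A,B]))
hsv=cv2.cvtColor(im,cv2.COLOR_BGR2HSV)
names={'alu':(349,246),'yel':(217,229),'dock':(220,180),'decap':(180,249),'cupO':(171,157),'cupB':(207,142),'green':(270,254),'redtab':(207,154)}
for n,(u,v) in names.items(): print(n,world(d,[u],[v])[0].round(3))
bl=cv2.inRange(hsv,(100,120,40),(130,255,255));n,l,s,c=cv2.connectedComponentsWithStats(bl)
for i in range(1,n):
  if s[i,4]>15 and 380>c[i][1]>120: print(c[i].round(1),s[i,4],ray(d,[c[i][0]],[c[i][1]],.062)[0].round(3))
E
```

```text
alu [ 0.421 -0.106  0.047]
yel [0.427 0.288 0.06 ]
dock [0.576 0.298 0.062]
decap [0.356 0.385 0.071]
cupO [0.635 0.462 0.053]
cupB [0.697 0.357 0.052]
green [0.373 0.124 0.04 ]
redtab [0.611 0.326 0.192]
[206.3 141.1] 101 [0.696 0.358 0.062]
[215.4 228.1] 50 [0.429 0.292 0.062]
[350.9 247. ] 45 [ 0.417 -0.109  0.062]
```

View pics/crop1.png

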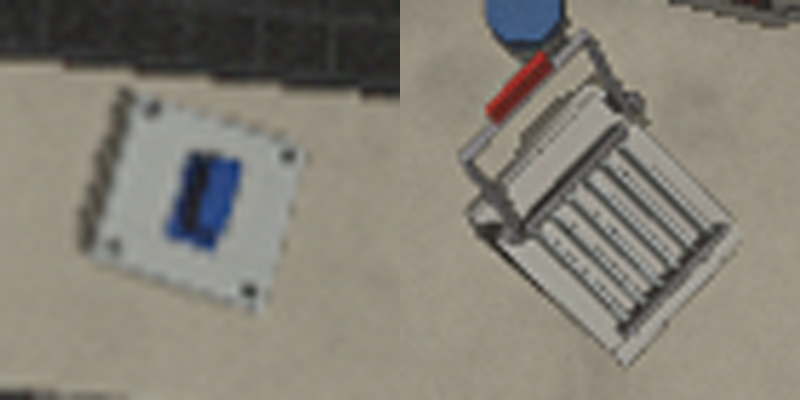

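The left crop shows the pale aluminium plate with dark screws and the blue rib, which is our block at (351,247). The one at (217,229) is the yellow look-alike. The right crop shows the dock with its low front to the lower right and the bail with its red tab up at (207,154).

```bash
python3 -m crank '[{"x":0.022,"y":0.042},{"x":0.022,"y":0.042},{"x":0.022,"y":0.042},{"x":0.022,"y":0.042},{"x":0.022,"y":0.042},{"x":0.022,"y":0.042},{"x":0.022,"y":0.042},{"x":0.022,"y":0.042}]'; python3 -m crank '[{"x":0.024,"y":0.042},{"x":0.024,"y":0.042},{"x":0.022,"y":0.02},{},{},{},{},{}]'
python3 - <<'E'
from h import *
d=grab('wrist','w1.png');print(np.linalg.inv(d['camera_from_world']).round(3).tolist());print(ctrl.get_state()['tcp_pos'],ctrl.get_state()['ee_rot'])
E
```

```text
[[0.296, 0.915, 0.272, 0.241], [-0.955, 0.284, 0.084, -0.529], [-0.001, -0.285, 0.959, 0.373], [0.0, 0.0, 0.0, 1.0]]
[ 0.17031076 -0.54902242  0.23098607] [ 9.88710976e-01  1.49834832e-01 -6.54060687e-05 -3.52296799e-04]schema error: expected keys x, y, z, yaw, gripper
schema error: expected keys x, y, z, yaw, gripper
```

View pics/w1.png

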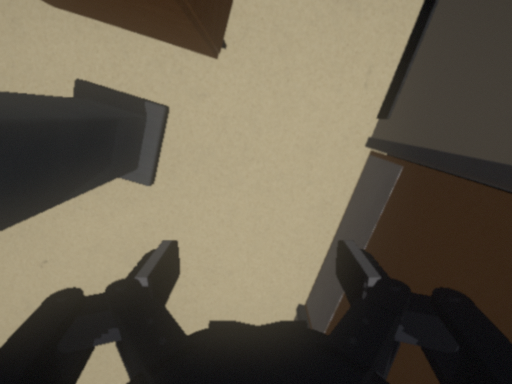

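The rows need all five keys, so nothing moved. The picture shows only the floor, with the open fingers at (160,270) and (355,270).

```bash
python3 -m crank '[{"x":0.022,"y":0.042,"z":0,"yaw":0,"gripper":1},{"x":0.022,"y":0.042,"z":0,"yaw":0,"gripper":1},{"x":0.022,"y":0.042,"z":0,"yaw":0,"gripper":1},{"x":0.022,"y":0.042,"z":0,"yaw":0,"gripper":1},{"x":0.022,"y":0.042,"z":0,"yaw":0,"gripper":1},{"x":0.022,"y":0.042,"z":0,"yaw":0,"gripper":1},{"x":0.022,"y":0.042,"z":0,"yaw":0,"gripper":1},{"x":0.022,"y":0.042,"z":0,"yaw":0,"gripper":1}]'; python3 -m crank '[{"x":0.015,"y":0.042,"z":0,"yaw":0,"gripper":1},{"x":0.015,"y":0.042,"z":0,"yaw":0,"gripper":1},{"x":0.0,"y":0.02,"z":0,"yaw":0,"gripper":1},{"x":0,"y":0,"z":0,"yaw":0,"gripper":1},{"x":0,"y":0,"z":0,"yaw":0,"gripper":1},{"x":0,"y":0,"z":0,"yaw":0,"gripper":1},{"x":0,"y":0,"z":0,"yaw":0,"gripper":1},{"x":0,"y":0,"z":0,"yaw":0,"gripper":1}]'
python3 - <<'E'
from h import *
d=grab('wrist','w2.png');print(np.linalg.inv(d['camera_from_world']).round(3).tolist());print(ctrl.get_state()['tcp_pos'],ctrl.get_state()['ee_rot'])
E
```

```text
time_s: 0.95
tcp_pos: [0.3468, -0.2114, 0.2313]
ee_rot: [0.989, 0.15, 0.0, -0.0]
contact_force: [1.0, -1.0, -0.1]
width: 0.086
grip_force: 0.0
time_s: 1.75
tcp_pos: [0.3763, -0.1097, 0.2312]
ee_rot: [0.989, 0.149, -0.0, -0.0]
contact_force: [0.2, 0.3, 0.4]
width: 0.085
grip_force: 0.0
[[0.295, 0.916, 0.272, 0.447], [-0.955, 0.283, 0.084, -0.09], [0.0, -0.285, 0.959, 0.373], [0.0, 0.0, 0.0, 1.0]]
[ 0.37625195 -0.10961053  0.23123708] [ 9.88787732e-01  1.49327880e-01 -5.27377468e-05 -4.27008641e-05]
```

View pics/w2.png

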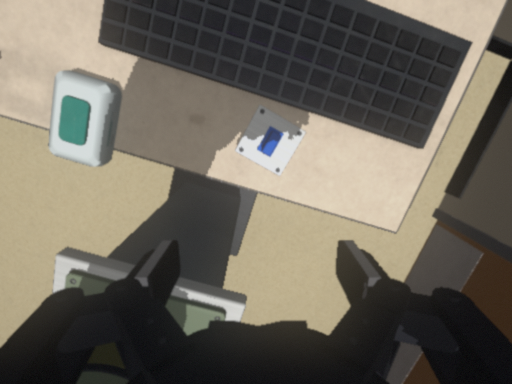

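The wrist view shows the block at (270,140), its blue rib leaning along the up-right direction, and the wipes pack at (82,118). Next I measure the block, and the dock from the top view.

```bash
cat > blk.py <<'E'
from h import *
def block(d,c0):
    v,u=np.mgrid[0:384,0:512]; P=world(d,u,v).reshape(384,512,3)
    near=np.hypot(P[...,0]-c0[0],P[...,1]-c0[1])<.06
    pl=near&(abs(P[...,2]-.030)<.006); hsv=cv2.cvtColor(d['image'],cv2.COLOR_BGR2HSV)
    blue=cv2.inRange(hsv,(95,90,20),(135,255,255))>0
    rib=near&(P[...,2]>.056)&(P[...,2]<.07)
    for n,m,z in(('plate',pl,.030),('rib',rib,.062)):
        vv,uu=np.nonzero(m); Q=ray(d,uu,vv,z)[:,:2]
        r=cv2.minAreaRect((Q*1000).astype(np.float32)); b=cv2.boxPoints(r)
        i=np.argmax([np.linalg.norm(b[1]-b[0]),np.linalg.norm(b[2]-b[1])]); e=b[i+1]-b[i]
        print(n,m.sum(),np.round(r[0],1),np.round(r[1],1),'long axis deg',round(np.degrees(np.arctan2(e[1],e[0]))%180,1),'z',P[...,2][m].mean().round(4))
E
python3 - <<'E'
from blk import *
d=load('wrist');print(d['fx'],d['k1']);block(d,(.417,-.108))
t=load('top');block(t,(.417,-.108))
# dock from top
v,u=np.mgrid[0:384,0:512];P=world(t,u,v).reshape(-1,3)
hsv=cv2.cvtColor(t['image'],cv2.COLOR_BGR2HSV).reshape(-1,3)
m=(np.hypot(P[:,0]-.59,P[:,1]-.30)<.1)&(P[:,2]>.012)
r=cv2.minAreaRect((P[m&(P[:,2]<.09)][:,:2]*1000).astype(np.float32));print(r)
red=(np.hypot(P[:,0]-.61,P[:,1]-.32)<.05)&(P[:,2]>.15)&(hsv[:,1]>150)&((hsv[:,0]<10)|(hsv[:,0]>170))
print('tab',red.sum(),P[red].mean(0));q=P[red][:,:2];w,V=np.linalg.eigh(np.cov(q.T));print('tabdir',np.degrees(np.arctan2(V[1,1],V[0,1])))
bar=(np.hypot(P[:,0]-.61,P[:,1]-.32)<.08)&(P[:,2]>.15);q=P[bar];print('bar',bar.sum(),q.mean(0),);w,V=np.linalg.eigh(np.cov(q[:,:2].T));print(np.degrees(np.arctan2(V[1,1],V[0,1])))
E
```

```text
267.00306427468865 -0.027020701925397034
plate 2519 [ 422.2 -113.8] [67.6 65.7] long axis deg 77.7 z 0.0292
rib 254 [ 422.2 -113.7] [12.2 27.5] long axis deg 168.0 z 0.0609
plate 408 [ 418.8 -111.7] [67.3 65.6] long axis deg 77.4 z 0.0306
rib 41 [ 419.7 -111.1] [12.8 27. ] long axis deg 169.5 z 0.0622
((587.308837890625, 301.78515625), (113.65097045898438, 98.93109893798828), 54.72156524658203)
tab 46 [0.60883413 0.32995384 0.1911522 ]
tabdir 145.54525455633154
bar 140 [0.60690519 0.32803858 0.18167089]
144.58692283739228
```

```bash
python3 -m crank '[{"x":0.005,"y":0,"z":0,"yaw":8.5,"gripper":1},{"x":0.005,"y":0,"z":0,"yaw":8.5,"gripper":1},{"x":0.005,"y":0,"z":0,"yaw":8.5,"gripper":1},{"x":0.005,"y":0,"z":0,"yaw":8.5,"gripper":1},{"x":0.005,"y":0,"z":0,"yaw":8.5,"gripper":1},{"x":0.005,"y":0,"z":0,"yaw":8.5,"gripper":1},{"x":0.005,"y":0,"z":0,"yaw":8.5,"gripper":1},{"x":0.004,"y":0,"z":0,"yaw":8.5,"gripper":1}]'; python3 -m crank '[{"x":0,"y":0,"z":0,"yaw":8.5,"gripper":0.2},{"x":0,"y":0,"z":0,"yaw":8.5,"gripper":0.2},{"x":0,"y":0,"z":0,"yaw":8.5,"gripper":0.2},{"x":0,"y":0,"z":0,"yaw":8.5,"gripper":0.2},{"x":0,"y":0,"z":0,"yaw":8.5,"gripper":0.2},{"x":0,"y":0,"z":0,"yaw":8.5,"gripper":0.2},{"x":0,"y":0,"z":0,"yaw":8.5,"gripper":0.2},{"x":0,"y":0,"z":0,"yaw":8.5,"gripper":0.2}]'; python3 -m crank '[{"x":0,"y":0,"z":0,"yaw":8.5,"gripper":0.2},{"x":0,"y":0,"z":0,"yaw":6.3,"gripper":0.2},{"x":0,"y":0,"z":-0.02,"yaw":0,"gripper":0.2},{"x":0,"y":0,"z":-0.02,"yaw":0,"gripper":0.2},{"x":0,"y":0,"z":0,"yaw":0,"gripper":0.2},{"x":0,"y":0,"z":0,"yaw":0,"gripper":0.2},{"x":0,"y":0,"z":0,"yaw":0,"gripper":0.2},{"x":0,"y":0,"z":0,"yaw":0,"gripper":0.2}]'
python3 - <<'E'
from blk import *
d=grab('wrist');block(d,(.42,-.112))
s=ctrl.get_state();q=s['ee_rot'];print(s['tcp_pos'],np.degrees(2*np.arctan2(q[1],q[0])),s['joint_pos'][6])
E
```

```text
time_s: 2.6
tcp_pos: [0.4156, -0.1095, 0.2313]
ee_rot: [0.734, 0.679, -0.0, 0.0]
contact_force: [-0.1, -0.3, -0.8]
width: 0.0851
grip_force: 0.0
time_s: 3.4
tcp_pos: [0.4153, -0.1095, 0.2313]
ee_rot: [0.229, 0.973, -0.0, 0.0]
contact_force: [0.4, 0.3, -1.2]
width: 0.0511
grip_force: 0.0
time_s: 4.2
tcp_pos: [0.4156, -0.1093, 0.192]
ee_rot: [0.104, 0.995, -0.0, 0.001]
contact_force: [0.4, -0.1, -0.2]
width: 0.0513
grip_force: 0.0
plate 2769 [ 419.9 -113.6] [67.6 65.2] long axis deg 78.0 z 0.0294
rib 302 [ 420.  -113.5] [11.7 28.6] long axis deg 167.6 z 0.0608
[ 0.41556396 -0.10927649  0.19184707] 168.01732546467443 0.8412962191605007
```

```bash
python3 -m crank '[{"x":-0.0014,"y":-0.0028,"z":-0.04,"yaw":0,"gripper":0.2},{"x":0,"y":0,"z":-0.04,"yaw":0,"gripper":0.2},{"x":0,"y":0,"z":-0.04,"yaw":0,"gripper":0.2},{"x":0,"y":0,"z":-0.025,"yaw":0,"gripper":0.2},{"x":0,"y":0,"z":-0.011,"yaw":0,"gripper":0.2},{"x":0,"y":0,"z":0,"yaw":0,"gripper":0.2},{"x":0,"y":0,"z":0,"yaw":0,"gripper":-1},{"x":0,"y":0,"z":0,"yaw":0,"gripper":-1}]'; python3 -m crank '[{"x":0,"y":0,"z":0,"yaw":0,"gripper":-1},{"x":0,"y":0,"z":0,"yaw":0,"gripper":-1},{"x":0,"y":0,"z":0,"yaw":0,"gripper":-1},{"x":0,"y":0,"z":0,"yaw":0,"gripper":-1},{"x":0,"y":0,"z":0.02,"yaw":0,"gripper":-1},{"x":0,"y":0,"z":0.04,"yaw":0,"gripper":-1},{"x":0,"y":0,"z":0.045,"yaw":0,"gripper":-1},{"x":0,"y":0,"z":0.045,"yaw":0,"gripper":-1}]'
```

```text
time_s: 5.05
tcp_pos: [0.4144, -0.1122, 0.0361]
ee_rot: [0.105, 0.995, -0.0, 0.001]
contact_force: [0.6, -0.6, 0.3]
width: 0.0229
grip_force: 0.0
time_s: 5.85
tcp_pos: [0.413, -0.1118, 0.1874]
ee_rot: [0.104, 0.995, 0.001, -0.001]
contact_force: [1.8, -1.4, -3.4]
width: 0.011
grip_force: 59.5
```

```bash
python3 -m crank '[{"x":0.007,"y":0.04,"z":0.02,"yaw":5.6,"gripper":-1},{"x":0.007,"y":0.04,"z":0.02,"yaw":5.6,"gripper":-1},{"x":0.007,"y":0.04,"z":0.02,"yaw":5.6,"gripper":-1},{"x":0.007,"y":0.04,"z":0.02,"yaw":5.6,"gripper":-1},{"x":0.007,"y":0.04,"z":0,"yaw":5.6,"gripper":-1},{"x":0.007,"y":0.04,"z":0,"yaw":5.6,"gripper":-1},{"x":0.007,"y":0.04,"z":0,"yaw":5.6,"gripper":-1},{"x":0.007,"y":0.04,"z":0,"yaw":5.6,"gripper":-1}]'; python3 -m crank '[{"x":0.007,"y":0.04,"z":0,"yaw":5.6,"gripper":-1},{"x":0.007,"y":0.04,"z":0,"yaw":5.6,"gripper":-1},{"x":0.007,"y":0.04,"z":0,"yaw":5.6,"gripper":-1},{"x":0.007,"y":0.037,"z":0,"yaw":5.4,"gripper":-1},{"x":0,"y":0,"z":0,"yaw":0,"gripper":-1},{"x":0,"y":0,"z":0,"yaw":0,"gripper":-1},{"x":0,"y":0,"z":0,"yaw":0,"gripper":-1},{"x":0,"y":0,"z":0,"yaw":0,"gripper":-1}]'
python3 - <<'E'
from h import *
d=grab('wrist','w3.png')
s=ctrl.get_state();q=s['ee_rot'];print(s['tcp_pos'],np.degrees(2*np.arctan2(q[1],q[0])),s['joint_pos'])
E
```

```text
time_s: 6.65
tcp_pos: [0.4698, 0.2092, 0.2656]
ee_rot: [-0.284, 0.959, -0.0, -0.0]
contact_force: [0.9, -0.4, -3.3]
width: 0.0108
grip_force: 59.5
time_s: 7.45
tcp_pos: [0.4983, 0.3639, 0.2656]
ee_rot: [-0.461, 0.887, -0.0, 0.0]
contact_force: [0.8, -0.2, -2.7]
width: 0.0109
grip_force: 59.7
[0.49832503 0.36407897 0.26560883] 234.952159557154 [-0.28797071  0.8800515  -0.99160877  1.24259141  0.71818095  1.3757028
  1.30177188]
```

View pics/w3.png

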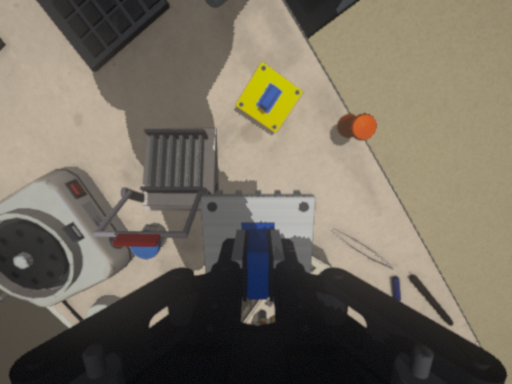

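The held block is square in the fingers, with its plate front edge from (203,197) to (315,197). The dock is clear at (180,160), its bail and red tab behind at (135,240). The yellow look-alike is untouched at (268,97).

```bash
cat > dock.py <<'E'
from h import *
t=np.radians(25)
def dock(d,c0,h0,verbose=True):
    v,u=np.mgrid[0:384,0:512];P=world(d,u,v)
    P=P[(np.hypot(P[:,0]-c0[0],P[:,1]-c0[1])<.09)&(P[:,2]>.01)&(P[:,2]<.13)]
    def loc(h):
        a=np.radians(h);e=np.array([np.cos(a),np.sin(a)]);n=np.array([-e[1],e[0]])
        q=P[:,:2]-c0;f=q@e;z=P[:,2]-.04
        return f*np.cos(t)+z*np.sin(t),q@n,-f*np.sin(t)+z*np.cos(t)
    best=None
    for h in np.arange(h0-6,h0+6,.2):
        x,y,z=loc(h);m=(abs(x)<.028)&(abs(y)<.045)&(z>.018)&(z<.032)
        r=np.exp(2j*np.pi*y[m]/.013).mean()
        if best is None or abs(r)>best[0]:best=(abs(r),h,np.angle(r)/2/np.pi*.013,m.sum())
    print('conc,heading,phase,n',best);h=best[1];x,y,z=loc(h)
    m=(abs(y)<.03)&(z>.0)
    xb=np.arange(-.06,.06,.002)
    print('x profile (mm: max z):',[(round(b*1000),round(np.percentile(z[m&(abs(x-b)<.001)],90)*1000,1)) for b in xb if (m&(abs(x-b)<.001)).sum()>3])
    m=(abs(x)<.025)&(z>-.005)
    yb=np.arange(-.05,.05,.001)
    print('y profile:',[(round(b*1000),round(z[m&(abs(y-b)<.0007)].mean()*1000,1)) for b in yb if (m&(abs(y-b)<.0007)).sum()>2])
    return h
E
python3 - <<'E'
from dock import *
d=load('wrist');dock(d,np.array([.587,.302]),55)
print('block plate edges');im=d['image']
print('plate pts',world(d,[240,280,215,300],[205,205,230,230]).round(4).tolist())
for row in(205,225): 
  g=cv2.cvtColor(im,cv2.COLOR_BGR2GRAY)[row,190:330].astype(int);z=d['depth'][row,190:330];j=np.abs(np.diff(z))>.03;print(row,np.nonzero(j)[0]+190.5)
z=d['depth'][150:230,285];print(np.nonzero(np.abs(np.diff(z))>.03)[0]+150.5)
E
```

```text
conc,heading,phase,n (np.float64(0.9060052896749521), np.float64(54.80000000000008), np.float64(0.0030197344180717275), np.int64(1018))
x profile (mm: max z): [(-48, np.float64(32.6)), (-46, np.float64(32.7)), (-44, np.float64(31.7)), (-42, np.float64(26.7)), (-40, np.float64(26.6)), (-38, np.float64(25.9)), (-36, np.float64(26.9)), (-34, np.float64(26.4)), (-32, np.float64(27.3)), (-30, np.float64(26.3)), (-28, np.float64(26.7)), (-26, np.float64(26.4)), (-24, np.float64(26.8)), (-22, np.float64(27.3)), (-20, np.float64(26.3)), (-18, np.float64(27.1)), (-16, np.float64(26.3)), (-14, np.float64(26.9)), (-12, np.float64(26.7)), (-10, np.float64(26.8)), (-8, np.float64(26.4)), (-6, np.float64(26.7)), (-4, np.float64(26.1)), (-2, np.float64(26.8)), (0, np.float64(25.8)), (2, np.float64(26.5)), (4, np.float64(26.7)), (6, np.float64(27.6)), (8, np.float64(26.8)), (10, np.float64(27.0)), (12, np.float64(26.5)), (14, np.float64(26.8)), (16, np.float64(26.3)), (18, np.float64(26.6)), (20, np.float64(25.9)), (22, np.float64(26.7)), (24, np.float64(26.4)), (26, np.float64(24.1)), (28, np.float
[... 1175 characters left out ...]
3.8)), (26, np.float64(22.7)), (27, np.float64(25.7)), (28, np.float64(26.8)), (29, np.float64(25.5)), (30, np.float64(14.6)), (31, np.float64(7.5)), (32, np.float64(2.9)), (33, np.float64(3.0)), (34, np.float64(3.1)), (35, np.float64(3.0)), (36, np.float64(2.9)), (37, np.float64(2.8)), (38, np.float64(2.9)), (39, np.float64(2.9)), (40, np.float64(2.8)), (41, np.float64(2.9)), (42, np.float64(2.9)), (43, np.float64(2.8)), (44, np.float64(2.7)), (45, np.float64(1.8)), (46, np.float64(0.2))]
block plate edges
plate pts [[0.4952, 0.3384, 0.2589], [0.4759, 0.3519, 0.2589], [0.5171, 0.3427, 0.2588], [0.475, 0.3727, 0.2579]]
205 [191.5 197.5 200.5 285.5 286.5 314.5]
225 [190.5 201.5 313.5]
[193.5]
```

```bash
python3 - <<'E'
from h import *
d=load('wrist');t=np.radians(25);h=np.radians(54.8)
e=np.array([np.cos(h),np.sin(h)]);n=np.array([-e[1],e[0]]);c0=np.array([.587,.302])+e*-.0081
v,u=np.mgrid[0:384,0:512];P=world(d,u,v);q=P[:,:2]-c0;f=q@e;z=P[:,2]+.0008-.04
x,y,zz=f*np.cos(t)+z*np.sin(t),q@n,-f*np.sin(t)+z*np.cos(t)
m=(abs(x)<.033)&(abs(y)<.045);print('tip z',np.percentile(zz[m],97),'floor',np.percentile(zz[m],30))
for lo in(.021,.0225,.0235):
  k=m&(zz>lo)&(zz<.027);r=np.exp(2j*np.pi*(y[k]-.0065)/.013).mean();print(lo,k.sum(),abs(r),'y0 mod13 mm',np.angle(r)/2/np.pi*13)
k=m&(zz>.0225)&(zz<.027);yy=y[k];b=np.round((yy+.005)/.013-.5);print([(round(yy[b==i].mean()*1e3,2),(b==i).sum()) for i in np.unique(b)])
for s in(x<-.01),(x>.01):
  print('half',[round(y[k.copy()&s&(np.round((y+.005)/.013-.5)==i)].mean()*1e3,2) for i in np.unique(b)])
w=(abs(y+.005)<.03)&(zz>.0265)&(zz<.034)&(abs(x)<.05);print('walls x',[np.percentile(x[w&s]*1e3,[2,98]).round(1).tolist() for s in(x<0,x>0)])
tc=ctrl.get_state()['tcp_pos'][:2]
for row,a,bb in((205,201,314.5),(225,201.5,313.5),(235,201.5,313.5)):
  Q=ray(d,[a+.0,bb],[row,row],.2598)[:,:2];print('block lateral rel tcp',((Q-tc)@n*1e3).round(2),((Q-tc)@n).mean()*1e3)
Q=ray(d,[230,290],[193.5,193.5],.2598)[:,:2];print('front edge rel tcp along uphill',((Q-tc)@e*1e3).round(2))
red=(cv2.inRange(cv2.cvtColor(d['image'],cv2.COLOR_BGR2HSV),(0,120,40),(10,255,255))>0).ravel()&(abs(u.ravel()-135)<30)&(abs(v.ravel()-240)<12)
pr=np.c_[x,y,zz][red].mean(0);print('tab comb',pr,'angle from hinge deg',np.degrees(np.arctan2(pr[2]-.05,pr[0]-.048)))
E
```

```text
tip z 0.024693169825641043 floor 0.0009938888486307636
0.021 659 0.929914326284306 y0 mod13 mm -3.954051308638915
0.0225 522 0.9440443728266837 y0 mod13 mm -4.115626392803369
0.0235 369 0.9500347830895703 y0 mod13 mm -4.148264143774013
[(np.float64(-36.52), np.int64(86)), (np.float64(-23.82), np.int64(92)), (np.float64(-10.64), np.int64(89)), (np.float64(2.43), np.int64(86)), (np.float64(15.37), np.int64(83)), (np.float64(28.47), np.int64(86))]
half [np.float64(-35.75), np.float64(-23.83), np.float64(-10.63), np.float64(2.38), np.float64(15.33), np.float64(28.35)]
half [np.float64(-37.11), np.float64(-23.85), np.float64(-10.68), np.float64(2.43), np.float64(15.41), np.float64(28.47)]
walls x [[-40.8, -35.3], [36.1, 40.4]]
block lateral rel tcp [-35.01  31.38] -1.8118359040157281
block lateral rel tcp [-35.45  31.6 ] -1.9236148490675806
block lateral rel tcp [-35.83  32.02] -1.9057516533102365
front edge rel tcp along uphill [-30.05 -30.17]
tab comb [ 0.10174976 -0.00256002  0.12078615] angle from hinge deg 52.789655169009364
```

```bash
python3 -m crank '[{"x":0,"y":0,"z":-0.03,"yaw":0,"gripper":-1},{"x":0,"y":0,"z":-0.04,"yaw":0,"gripper":-1},{"x":0,"y":0,"z":-0.035,"yaw":0,"gripper":-1},{"x":0,"y":0,"z":0,"yaw":0,"gripper":-1},{"x":0,"y":0,"z":0,"yaw":0,"gripper":-1},{"x":0,"y":0,"z":0,"yaw":0,"gripper":-1},{"x":0,"y":0,"z":0,"yaw":0,"gripper":-1},{"x":0,"y":0,"z":0,"yaw":0,"gripper":-1}]' | head -2
cat > m2.py <<'E'
from h import *
def meas(d,f0,y0):
    t=np.radians(25);h=np.radians(54.8)
    e=np.array([np.cos(h),np.sin(h)]);n=np.array([-e[1],e[0]]);c0=np.array([.587,.302])+e*f0+n*y0
    v,u=np.mgrid[0:384,0:512];P=world(d,u,v);q=P[:,:2]-c0;f=q@e;z=P[:,2]+.0008-.04
    x,y,zz=f*np.cos(t)+z*np.sin(t),q@n,-f*np.sin(t)+z*np.cos(t)
    m=(abs(x)<.03)&(abs(y)<.04)
    k=m&(zz>.0225)&(zz<.0275);b=np.round(y/.013-.5)
    print('n',k.sum(),'depth',d['depth'].ravel()[k].mean(),[(i,round(y[k&(b==i)].mean()*1e3-(i+.5)*13,2),(k&(b==i)).sum()) for i in np.unique(b[k])])
    for s in(x<-.01,x>.01):
        print(' half',[round(y[k&s&(b==i)].mean()*1e3-(i+.5)*13,2) for i in(-2,-1,0,1,2) if (k&s&(b==i)).sum()>3])
    print('tip z',np.percentile(zz[m],[90,97])*1e3)
    w=(abs(y)<.03)&(zz>.0275)&(zz<.034)&(abs(x)<.045);print('walls x',[np.percentile(x[w&s]*1e3,[2,98]).round(1).tolist() for s in(x<0,x>0) if (w&s).sum()>9])
    tc=ctrl.get_state()['tcp_pos'];zp=tc[2]-.0055
    pl=(abs(P[:,2]-zp)<.004)&(np.hypot(*(P[:,:2]-tc[:2]).T)<.06)
    r=(P[:,:2]-tc[:2]);L=r@n;F=r@e;k=pl&(F<-.012);print('plate',k.sum(),'lat',np.percentile(L[k]*1e3,[1,99]).round(2),'fwd min',np.percentile(F[k]*1e3,1),'depth',d['depth'].ravel()[k].mean(),'z-exp',(P[k,2].mean()-zp)*1e3)
    print('TCP in dock axes mm: f,lat',((tc[:2]-c0)@e*1e3).round(2),((tc[:2]-c0)@n*1e3).round(2),'z',tc[2],'cam lat',(np.linalg.inv(d['camera_from_world'])[:2,3]-tc[:2])@n)
    if k.sum():
        for i in(1,):
            pass
E
python3 - <<'E'
from m2 import *
meas(load('wrist'),-.0081,-.0041) # (tcp part stale)
d=grab('wrist','w4.png');meas(d,-.0081,-.0041)
E
```

```text
time_s: 8.3
tcp_pos: [0.4982, 0.3653, 0.1613]
n 476 depth 0.34798688 [(np.float64(-3.0), np.float64(0.14), np.int64(78)), (np.float64(-2.0), np.float64(-0.21), np.int64(83)), (np.float64(-1.0), np.float64(-0.02), np.int64(81)), (np.float64(0.0), np.float64(0.0), np.int64(77)), (np.float64(1.0), np.float64(-0.03), np.int64(78)), (np.float64(2.0), np.float64(0.06), np.int64(79))]
 half [np.float64(-0.17), np.float64(-0.02), np.float64(-0.03), np.float64(-0.09), np.float64(-0.07)]
 half [np.float64(-0.27), np.float64(-0.04), np.float64(-0.06), np.float64(0.02), np.float64(0.04)]
tip z [23.91766354 24.77303008]
walls x [[-40.8, -35.4], [36.1, 40.4]]Traceback (most recent call last):
  File "<stdin>", line 2, in <module>
  File "m2.py", line 16, in meas
    r=(P[:,:2]-tc[:2]);L=r@n;F=r@e;k=pl&(F<-.012);print('plate',k.sum(),'lat',np.percentile(L[k]*1e3,[1,99]).round(2),'fwd min',np.percentile(F[k]*1e3,1),'depth',d['depth'].ravel()[k].mean(),'z-exp',(P[k,2].mean()-zp)*1e3)
                                                                              ~~~~~~~~~~~~~^^^^^^^^^^^^^^^^^
    return _quantile_unchecked(
        a, q, axis, out, overwrite_input, method, keepdims, weights)
    return _ureduce(a,
                    func=_quantile_ureduce_func,
    ...<5 lines>...
                    overwrite_input=overwrite_input,
                    method=method)
    r = func(a, **kwargs)
    result = _quantile(arr,
                       quantiles=q,
    ...<2 lines>...
                       out=out,
                       weights=wgt)
    slices_having_nans = np.isnan(arr[-1, ...])
                                  ~~~^^^^^^^^^
IndexError: index -1 is out of bounds for axis 0 with size 0
```

```bash
python3 - <<'E'
from m2 import *
d=grab('wrist','w4.png');meas(d,-.0081,-.0041)
E
```

```text
n 980 depth 0.24783371 [(np.float64(-3.0), np.float64(0.19), np.int64(182)), (np.float64(-2.0), np.float64(0.51), np.int64(178)), (np.float64(-1.0), np.float64(0.7), np.int64(174)), (np.float64(-0.0), np.float64(0.47), np.int64(124)), (np.float64(1.0), np.float64(0.08), np.int64(162)), (np.float64(2.0), np.float64(0.1), np.int64(160))]
 half [np.float64(0.59), np.float64(0.77), np.float64(0.77), np.float64(0.09), np.float64(0.09)]
 half [np.float64(0.35), np.float64(0.66), np.float64(0.23), np.float64(0.07), np.float64(0.05)]
tip z [23.89516807 24.71910818]
walls x [[-40.3, -35.3], [36.0, 40.6]]
plate 3057 lat [-34.89  31.21] fwd min -28.086819481273782 depth 0.15766904 z-exp -1.1011440499954506
TCP in dock axes mm: f,lat 8.49 113.15 z 0.16105725886933814 cam lat -0.0019405203623170364
```

View pics/w4.png

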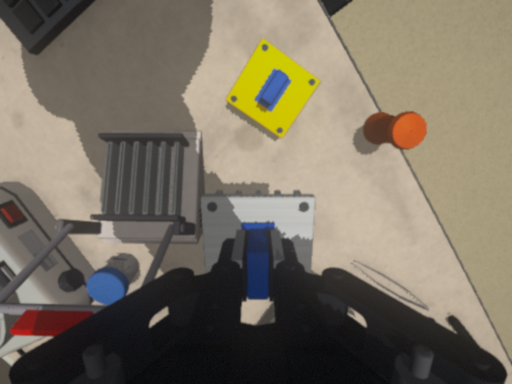

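Dock at (145,175) with six fins, block plate at (258,230). The block should be symmetric in the grip but reads 1.9 mm off, so the camera has a world offset, and I correct the dock for it. Moving over the dock, above the fin tips.

```bash
python3 -m crank '[{"x":0.015,"y":-0.0174,"z":0,"yaw":0,"gripper":-1},{"x":0.02,"y":-0.023,"z":0,"yaw":0,"gripper":-1},{"x":0.02,"y":-0.023,"z":0,"yaw":0,"gripper":-1},{"x":0.02,"y":-0.0234,"z":0,"yaw":0,"gripper":-1},{"x":0,"y":0,"z":-0.02,"yaw":0,"gripper":-1},{"x":0,"y":0,"z":-0.018,"yaw":0,"gripper":-1},{"x":0,"y":0,"z":0,"yaw":0,"gripper":-1},{"x":0,"y":0,"z":0,"yaw":0,"gripper":-1}]'
python3 - <<'E'
from m2 import *
d=grab('wrist','w5.png');meas(d,-.0081,-.0041)
E
```

```text
time_s: 9.15
tcp_pos: [0.573, 0.2787, 0.1232]
ee_rot: [-0.462, 0.887, 0.0, 0.0]
contact_force: [0.3, 0.1, 0.9]
width: -0.0003
grip_force: 0.0
n 964 depth 0.21977766 [(np.float64(-3.0), np.float64(0.2), np.int64(204)), (np.float64(-2.0), np.float64(0.11), np.int64(156)), (np.float64(-1.0), np.float64(0.17), np.int64(107)), (np.float64(-0.0), np.float64(-0.1), np.int64(132)), (np.float64(1.0), np.float64(0.06), np.int64(165)), (np.float64(2.0), np.float64(-0.06), np.int64(200))]
 half [np.float64(0.12), np.float64(0.24), np.float64(-0.07), np.float64(0.16), np.float64(-0.13)]
 half [np.float64(-0.19), np.float64(-0.02), np.float64(-0.12)]
tip z [139.09710056 243.77604465]
walls x [[-40.7, -36.3], [35.9, 40.7]]Traceback (most recent call last):
  File "<stdin>", line 2, in <module>
  File "m2.py", line 16, in meas
    r=(P[:,:2]-tc[:2]);L=r@n;F=r@e;k=pl&(F<-.012);print('plate',k.sum(),'lat',np.percentile(L[k]*1e3,[1,99]).round(2),'fwd min',np.percentile(F[k]*1e3,1),'depth',d['depth'].ravel()[k].mean(),'z-exp',(P[k,2].mean()-zp)*1e3)
                                                                              ~~~~~~~~~~~~~^^^^^^^^^^^^^^^^^
    return _quantile_unchecked(
        a, q, axis, out, overwrite_input, method, keepdims, weights)
    return _ureduce(a,
                    func=_quantile_ureduce_func,
    ...<5 lines>...
                    overwrite_input=overwrite_input,
                    method=method)
    r = func(a, **kwargs)
    result = _quantile(arr,
                       quantiles=q,
    ...<2 lines>...
                       out=out,
                       weights=wgt)
    slices_having_nans = np.isnan(arr[-1, ...])
                                  ~~~^^^^^^^^^
IndexError: index -1 is out of bounds for axis 0 with size 0
```

View pics/w5.png

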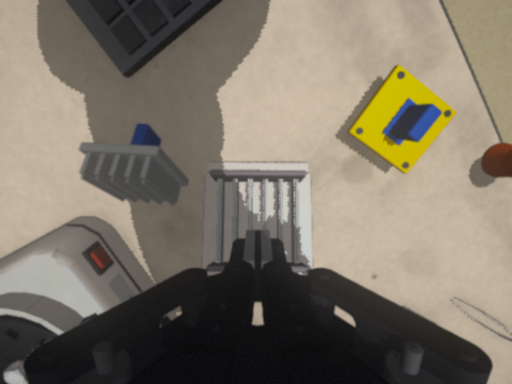

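The grip is empty. The block caught the bail on the way over and now lies on its side on the worktop at (130,170): rib at (145,133), fin ends up. The dock at (258,215) is unharmed. I'll measure how the block lies.

```bash
python3 - <<'E'
from h import *
d=load('wrist');v,u=np.mgrid[0:384,0:512];P=world(d,u,v)+[-.0013,.0015,.001];uu,vv=u.ravel(),v.ravel()
hsv=cv2.cvtColor(d['image'],cv2.COLOR_BGR2HSV).reshape(-1,3)
m=(uu>70)&(uu<195)&(vv>115)&(vv<210)&(P[:,2]>.008)
blue=m&(hsv[:,0]>100)&(hsv[:,0]<130)&(hsv[:,1]>100)
print('block',m.sum(),np.percentile(P[m],[1,50,99],axis=0).round(4).tolist())
print('rib',blue.sum(),np.percentile(P[blue],[2,50,98],axis=0).round(4).tolist())
for lo in np.arange(.01,.08,.01):
  k=m&(P[:,2]>=lo)&(P[:,2]<lo+.01)
  if k.sum()>8:
    r=cv2.minAreaRect((P[k][:,:2]*1000).astype(np.float32));print(round(lo,3),k.sum(),np.round(r[0],1),np.round(r[1],1),round(r[2],1))
for (a,b) in((84,147),(120,149),(158,151),(145,130),(140,143),(185,184),(85,180),(130,195),(90,160),(120,165),(150,170)): print((a,b),(P.reshape(384,512,3)[b,a]*1000).round(1))
# ASCII-ish height grid in world 
s=np.array([.5]);print(load('wrist')['camera_from_world'].shape)
E
```

```text
block 5515 [[0.6068, 0.1596, 0.0164], [0.6354, 0.1946, 0.0572], [0.6789, 0.2338, 0.0752]]
rib 370 [[0.6168, 0.1663, 0.0106], [0.6227, 0.1759, 0.0285], [0.6307, 0.184, 0.0361]]
0.01 112 [637.7 212. ] [73.2 48.1] 28.3
0.02 497 [637.8 206. ] [78.1 55.2] 34.4
0.03 656 [639.3 201.3] [66.4 56.9] 38.5
0.04 560 [644.6 200.5] [41.2 61.5] 48.3
0.05 1632 [644.6 189.6] [42.2 71.2] 46.0
0.06 1801 [639.9 187. ] [38.4 61.5] 45.9
0.07 198 [636.8 200.5] [15.1 30.9] 62.0
(84, 147) [658.  159.2  54.3]
(120, 149) [631.9 178.6  61.2]
(158, 151) [608.  196.9  63.3]
(145, 130) [618.7 172.7  28.2]
(140, 143) [626.2 180.   37. ]
(185, 184) [624.1 230.9  19.6]
(85, 180) [670.9 180.6  62.9]
(130, 195) [668.2 209.2  31.3]
(90, 160) [659.4 170.3  57.6]
(120, 165) [641.3 187.5  59.7]
(150, 170) [621.6 204.7  66. ]
(4, 4)
```

```bash
python3 - <<'E'
from h import *
d=grab('top');c=d['image'];hsv=cv2.cvtColor(c,cv2.COLOR_BGR2HSV)
bl=cv2.inRange(hsv,(100,120,30),(130,255,255));n,l,s,ce=cv2.connectedComponentsWithStats(bl)
for i in range(1,n):
  if s[i,4]>5 and 380>ce[i][1]>120: print(ce[i].round(1),s[i,4],world(d,[ce[i][0]],[ce[i][1]])[0].round(3))
E
```

```text
[215.4 228.1] 51 [0.429 0.292 0.062]
```

```bash
python3 - <<'E'
from h import *
d=load('wrist');im=d['image'][105:225,55:215]
cv2.imwrite('pics/crop2.png',cv2.resize(im,(800,600),interpolation=cv2.INTER_CUBIC))
E
```

```text
(no output)
```

View pics/crop2.png

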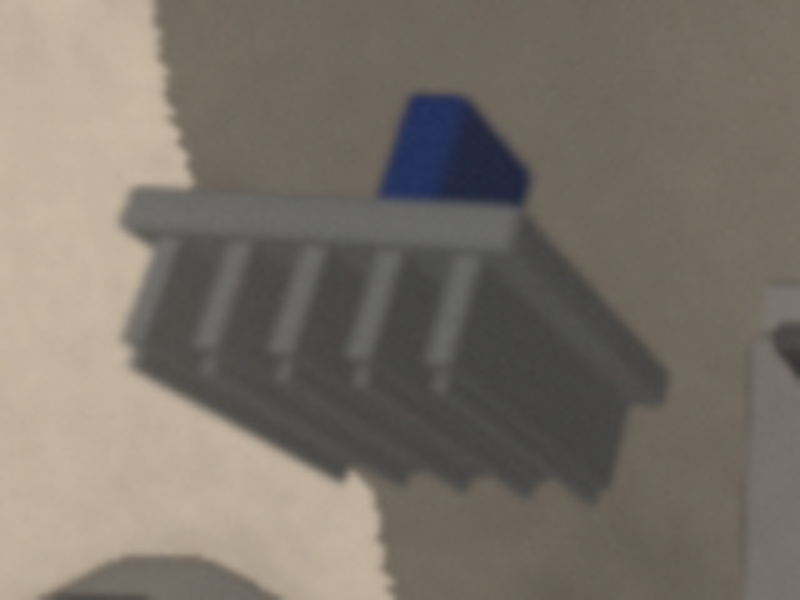

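The block stands on one end of its fins and plate: plate leaning over the rib, rib corner on the table, rib pointing about 233°, which is the tool's x. I can tip it upright by pushing its upper plate edge toward 53° with the fingers straddling the rib. First, what is near that path?

```bash
python3 - <<'E'
from h import *
d=load('top');v,u=np.mgrid[0:384,0:512];P=world(d,u,v)
for z0,z1 in((.03,.1),(.1,.2),(.2,.4),(.4,.7)):
  m=(P[:,0]>.5)&(P[:,0]<.95)&(P[:,1]>-.05)&(P[:,1]<.42)&(P[:,2]>z0)&(P[:,2]<z1)
  H,_,_=np.histogram2d(P[m,0],P[m,1],bins=[np.arange(.5,.96,.05),np.arange(-.05,.43,.05)]);print(z0,z1);print(H.astype(int))
w=load('wrist');W=world(w,u,v)+[-.0013,.0015,.001]
a=np.array([np.cos(np.radians(233)),np.sin(np.radians(233))]);t=np.array([-a[1],a[0]]);c=np.array([.633,.178])
q=W[:,:2]-c;m=(u.ravel()>70)&(u.ravel()<195)&(v.ravel()>115)&(v.ravel()<210)&(W[:,2]>.045)
A,T=q@a*1e3,q@t*1e3
for lo in range(-45,46,10):
  k=m&(T>lo)&(T<lo+10)
  if k.sum()>10: print('t',lo,'a max',np.percentile(A[k],98).round(1),'z there',W[k][A[k]>np.percentile(A[k],95),2].mean().round(4),'amin',A[k].min().round(1),'zmax',W[k,2].max().round(4))
E
```

```text
0.03 0.1
[[  0   0   0   0   0   0  62  48   0]
 [  0   0   0   0   0  28 157  83  43]
 [  0   0   0   0   0   0   0   1   5]
 [  0   0   0   0   0   0   0   0   0]
 [  0   0   0   0   0   0   0   0   0]
 [  0   0   0   0  40  89   4   0   0]
 [  0   0   0   0  96 233 178 125  10]
 [  0   0   0   0  43 144 175 158  12]
 [  0   0   0   0   0   0   0   1   0]]
0.1 0.2
[[ 0  0  0  0  0  0 34  0  0]
 [ 0  0  0  0  0  0 30 22 30]
 [ 0  0  0  0  0  0  0  0  0]
 [ 0  0  0  0  0  0  0  0  0]
 [ 0  0  0  0  0  0  0  0  0]
 [62 73 69 67 37  0  0  0  0]
 [ 0  0  0  0  0 27 32  4  0]
 [ 0  0  0  0  0 49 19 13  0]
 [ 0  0  0  0  0  0  0  0  0]]
0.2 0.4
[[  0   0   0   0   0   0 123 103   0]
 [  0   0   0   0   0   0   1   0   0]
 [  0   0   0   0   0   0   0   0   0]
 [  0   0   0   0   0   0   0   0   0]
 [  0   0   0   0   0   0   0   0   0]
 [788 776 789 790 400   0   0   0   0]
 [  0   0   0   0   0 112 169  38   0]
 [  0   0   0   0   0  51  80  54   0]
 [  0   0   0   0   0   0   0   0   0]]
0.4 0.7
[[ 58 306 277 511 662 699 737 361   1]
 [  0   0   2  60 230 552 543 220   0]
 [  0   0   0   0   0  69 274  56   0]
 [137 134 162 219 249 223 217 234 205]
 [834 742 597 439 319 242 152  71  25]
 [869 876 865 869 429   0   0   0   0]
 [ 36  46  44  40  18   0   0   0   0]
 [  0   0   0   0   0   0   0   0   0]
 [  0   0   0   0   0   0   0   0   0]]
t -35 a max 3.0 z there 0.0638 amin -44.0 zmax 0.0679
t -25 a max 3.3 z there 0.0624 amin -38.2 zmax 0.0758
t -15 a max 2.9 z there 0.061 amin -42.8 zmax 0.0736
t -5 a max 3.0 z there 0.0591 amin -41.4 zmax 0.0715
t 5 a max 3.0 z there 0.0573 amin -39.1 zmax 0.0705
t 15 a max 3.5 z there 0.0551 amin -35.4 zmax 0.0692
t 25 a max 3.0 z there 0.0542 amin -38.9 zmax 0.0673
```

```bash
python3 -m crank '[{"x":0,"y":0,"z":0.03,"yaw":-2,"gripper":-0.06},{"x":0.008,"y":-0.034,"z":0,"yaw":0,"gripper":-0.06},{"x":0.008,"y":-0.034,"z":0,"yaw":0,"gripper":-0.06},{"x":0.008,"y":-0.034,"z":0,"yaw":0,"gripper":-0.06},{"x":0.01,"y":-0.033,"z":0,"yaw":0,"gripper":-0.06},{"x":0,"y":0,"z":-0.04,"yaw":0,"gripper":-0.06},{"x":0,"y":0,"z":-0.04,"yaw":0,"gripper":-0.06},{"x":0,"y":0,"z":-0.028,"yaw":0,"gripper":-0.06}]'; python3 -m crank '[{"x":0.009,"y":0.012,"z":0,"yaw":0,"gripper":-0.06},{"x":0.006,"y":0.008,"z":0,"yaw":0,"gripper":-0.06},{"x":0.006,"y":0.008,"z":0,"yaw":0,"gripper":-0.06},{"x":0.006,"y":0.008,"z":0.002,"yaw":0,"gripper":-0.06},{"x":0.006,"y":0.008,"z":0.003,"yaw":0,"gripper":-0.06},{"x":0.006,"y":0.008,"z":0.003,"yaw":0,"gripper":-0.06},{"x":0,"y":0,"z":0,"yaw":0,"gripper":-0.06},{"x":0,"y":0,"z":0,"yaw":0,"gripper":-0.06}]'
cat > st.py <<'E'
from h import *
import sys
def show(deg=233,c=None,yc=(0,0)):
    d=grab('wrist');v,u=np.mgrid[0:384,0:512];W=world(d,u,v)+[-.0013,.0015,.001]
    s=ctrl.get_state();tc=s['tcp_pos'];print('tcp',tc.round(4),'F',s['contact_force'].round(1))
    a=np.array([np.cos(np.radians(deg)),np.sin(np.radians(deg))]);t=np.array([-a[1],a[0]])
    q=W[:,:2]-tc[:2];A,T=q@a*1e3,q@t*1e3;dep=d['depth'].ravel()
    # height map rel tcp: rows a (from +50 to -110), cols t
    for al in range(50,-121,-10):
        row=[]
        for tl in range(-60,61,10):
            k=(abs(A-al)<3)&(abs(T-tl)<3)&(W[:,2]<.085)
            row.append('%4d'%(np.median(W[k,2])*1e3) if k.sum()>2 else '   .')
        print('%5d'%al,''.join(row))
E
python3 -c "
from st import *
show()"
```

```text
time_s: 10.05
tcp_pos: [0.6069, 0.1429, 0.043]
ee_rot: [-0.446, 0.895, -0.0, -0.0]
contact_force: [1.8, 1.2, -0.2]
width: 0.0402
grip_force: 0.0
time_s: 10.85
tcp_pos: [0.646, 0.1952, 0.0527]
ee_rot: [-0.446, 0.895, -0.0, 0.0]
contact_force: [-1.4, -0.4, -0.8]
width: 0.0401
grip_force: 0.0
tcp [0.6459 0.1949 0.0525] F [0.8 0.7 0.4]
   50    0   0   0   0   0   0   0   0   0   0   0   0   0
   40    0   0   0   0   0   0   0   0   0   0   0   0   0
   30    0   0   0   0   0   0   0   0   0   0   0   0   0
   20    0   0   0   0   0   0   0   0   0   0   0   0   0
   10    0   0   0  65  68   0  48   0  69  64   0   0   0
    0    9   0   0   0  63   0  48   0  62   0   0   0   0
  -10   21   0   0   0   1   0  47   0  58   0   0   0   0
  -20   24   0   0   .  63  63  63  59  56   .   0   0   0
  -30   20   0   .   .   .  63  63  63  63   .   .   0   0
  -40    1   .   .  62   .  56  62  62  57   .   .   .   0
  -50    .   .   .   .   .   .  60  60   .   .   .   .   .
  -60   49   .   .   .   .   .   .   .   .   .   .   .  57
  -70   52   .   .   .   .   .   .   .   .   .   .   .  71
  -80   54   .   .   0   .   0   0   0   0   0  13   .   .
  -90    .   .   .   0   0   0   0   0   0   1   .   .   .
 -100    .   .   0   0   0   0   0   0   0   0   .   .   .
 -110    .   .   .   .   .   .   0   .   .   .   .   .   .
 -120    .   .   .   .   .   .   .   .   .   .   .   .   .
```

The block now stands square with its rib (48 mm high) between the fingers and fin ends up at 63 mm. I keep pushing with a slight rise to tip it onto its fins.

```bash
python3 -m crank '[{"x":0.005,"y":0.0064,"z":0.002,"yaw":0,"gripper":-0.06},{"x":0.005,"y":0.0064,"z":0.002,"yaw":0,"gripper":-0.06},{"x":0.005,"y":0.0064,"z":0.001,"yaw":0,"gripper":-0.06},{"x":0.005,"y":0.0064,"z":0,"yaw":0,"gripper":-0.06},{"x":0.005,"y":0.0064,"z":0,"yaw":0,"gripper":-0.06},{"x":0,"y":0,"z":0,"yaw":0,"gripper":-0.06},{"x":0,"y":0,"z":0,"yaw":0,"gripper":-0.06},{"x":0,"y":0,"z":0,"yaw":0,"gripper":-0.06}]'
python3 -c "
from st import *
show()"
```

```text
time_s: 11.7
tcp_pos: [0.6709, 0.2266, 0.0573]
ee_rot: [-0.446, 0.895, -0.0, -0.0]
contact_force: [-0.2, 0.7, -0.5]
width: 0.0399
grip_force: 0.0
tcp [0.6709 0.2266 0.0574] F [-0.9  0.5  0.1]
   50    0   0   0   0   0   0   0   0   0   0   0   0   0
   40    6   0   0   0   0   0   0   0   0   0   0   0   0
   30   13   0   0   0   0   0   0   0   0   0   0   0   0
   20   14   0   0   0   0  19  59   0   0   0   0   0   0
   10   17   0   0  67  67  67  70  27  67  70   0   0   0
    0   19   0   0  34  37  38  68  36  38  35   0   0   0
  -10   21   0   .   .  46  47  57  45  47   .   0   0   0
  -20   24   0   .   .  54  55  55  55  55   .   0  22  45
  -30   17   0   .   .  62  62  62  62  62   .   .   .   .
  -40    2   .   .   .   .   .   .   .   .  55   .  74   .
  -50    .   .   .   .   .   .   .   .   .  56   .  74  74
  -60    .   .   .   .   .   .   .   .  45  49   .   .  74
  -70    .   .   .   .   .   .   .   .  27   .   .   .  75
  -80    .   .   .   0   0   0   0  12   .   .   .   .   .
  -90    .   .   0   0   0   0   0  12   .   .   .   .   .
 -100    .   .   0   0   0   0   0   .   .   .   .   .   .
 -110    .   .   .   .   .   0   0   .   .   .   .   .   .
 -120    .   .   .   .   .   .   .   .   .   .   .   .   .
```

```bash
python3 -m crank '[{"x":0.004,"y":0.0051,"z":0.0,"yaw":0,"gripper":-0.06},{"x":0.004,"y":0.0051,"z":0,"yaw":0,"gripper":-0.06},{"x":0.004,"y":0.0051,"z":0,"yaw":0,"gripper":-0.06},{"x":0,"y":0,"z":0,"yaw":0,"gripper":-0.06},{"x":0,"y":0,"z":0,"yaw":0,"gripper":-0.06},{"x":0,"y":0,"z":0,"yaw":0,"gripper":-0.06},{"x":0,"y":0,"z":0,"yaw":0,"gripper":-0.06},{"x":0,"y":0,"z":0,"yaw":0,"gripper":-0.06}]'
python3 -c "
from st import *
show()"
```

```text
time_s: 12.55
tcp_pos: [0.683, 0.2426, 0.0573]
ee_rot: [-0.446, 0.895, 0.0, 0.0]
contact_force: [-2.7, 0.2, 1.5]
width: 0.0401
grip_force: 1.2
tcp [0.683  0.2426 0.0573] F [-1.4  0.9  2.4]
   50   12   0   0   0   0   0   0   0   0   0   0   0   0
   40   15   0   0   0   0   0  58   0   0   0   0   0   0
   30   16   0   0  25  25  66  68  25  25  26   0   0   0
   20   19   0   0  34  34  38  71  34  34  35   0   0   0
   10   22   0  43  65  66  46  59  43  66  69   0   0   0
    0   24   0  50  50  55  53  53  52  55   .   0  24  50
  -10   26   0   .   .  61  61  60  61  62   .  21  66  71
  -20   30   0   .   .   .   .   .   .   .   .   .   .   .
  -30   23   0   .   .   .   .   .   .  42   .   .   .   .
  -40    0   .   .   .   .   .   .   .  50  61   .  75   .
  -50    .   .   .   .   .   .   .   .  35   .   .  75  81
  -60    .   .   .   0   0   0   0  23   .   .   .   .   .
  -70    .   .   .   0   0   0   0  25   .   .   .   .   .
  -80    .   .   .   0   0   0  16   .   .   .   .   .   .
  -90    .   .   0   0   0   0   0   .   .   .   .   .   .
 -100    .   .   1   0   0   0   .   .   .   .   .   .   .
 -110    .   .   .   .   .   .   .   .   .   .   .   .   .
 -120    .   .   .   .   .   .   .   .   .   .   .   .   .
```

The block has tipped most of the way and now leans against the centrifuge at about 40°, top toward 233°. That is close to the dock's own 25° lean, with the rib between the fingers. I grip the rib like this.

```bash
python3 -m crank '[{"x":-0.009,"y":-0.012,"z":0.0,"yaw":0,"gripper":-0.06},{"x":-0.009,"y":-0.012,"z":0,"yaw":0,"gripper":-0.06},{"x":0,"y":0,"z":-0.008,"yaw":0,"gripper":-0.06},{"x":0,"y":0,"z":-0.007,"yaw":0,"gripper":-0.06},{"x":0,"y":0,"z":0,"yaw":0,"gripper":-1},{"x":0,"y":0,"z":0,"yaw":0,"gripper":-1},{"x":0,"y":0,"z":0,"yaw":0,"gripper":-1},{"x":0,"y":0,"z":0,"yaw":0,"gripper":-1}]'
python3 -m crank '[{"x":0,"y":0,"z":0,"yaw":0,"gripper":-1},{"x":0,"y":0,"z":0,"yaw":0,"gripper":-1},{"x":-0.003,"y":-0.004,"z":0.01,"yaw":0,"gripper":-1},{"x":-0.006,"y":-0.008,"z":0.02,"yaw":0,"gripper":-1},{"x":-0.015,"y":-0.02,"z":0.03,"yaw":0,"gripper":-1},{"x":-0.015,"y":-0.02,"z":0.03,"yaw":0,"gripper":-1},{"x":0,"y":0,"z":0,"yaw":0,"gripper":-1},{"x":0,"y":0,"z":0,"yaw":0,"gripper":-1}]'
python3 -c "
from st import *
show()"
```

```text
time_s: 13.4
tcp_pos: [0.6641, 0.2193, 0.0422]
ee_rot: [-0.447, 0.895, 0.0, -0.001]
contact_force: [-7.9, 0.4, 0.8]
width: 0.0106
grip_force: 58.6
time_s: 14.2
tcp_pos: [0.6264, 0.1661, 0.1331]
ee_rot: [-0.446, 0.895, -0.0, 0.001]
contact_force: [1.2, -1.0, -4.6]
width: 0.011
grip_force: 58.9
tcp [0.6261 0.1666 0.1322] F [-0.6  0.8 -4.6]
   50    0   0   0   0   0   0   0  16   0   0   0   0   0
   40    0   0   0   0   0   0   0   0   0   0   0   0   0
   30    0   0   0   0   0   0   0   0   0   0   0   0   0
   20    0   0   0   0   0   0   0   0   0   0   0   0   0
   10    0   0   0   0   0   0   0   0   0   0   0   0   0
    0    0   0   0   0   0   0   0   0   0   0   0   0   0
  -10    0   0   0   0   0   0   0   0   0   0   0   0   0
  -20    0   0   0   0   0   0   0   0   0   0   0   0   0
  -30    0   0   0   0   0   0   0   0   0   0   0   0   0
  -40   12   .   .   .   .   .   .   .   .   .   .   .   0
  -50   20   .   .   .   .   .   .   .   .   .   .   .   0
  -60   27   .   .   .   .   .   .   .   .   .   .   .   0
  -70   33   .   .   .   .   .   .   .   .   .   .   .   0
  -80   23   .   .   .   .   .   .   .   .   .   .   .   .
  -90   19   .   .   .   .   .   .   .   .   .   .   .  20
 -100    .   .   .   .   .   .   .   .   .   .   .   .   .
 -110    .   .   .   .   .   .   .   .   .   .   .   .   .
 -120    .   .   .   .   .   .   .   .   .   .   .   .   .
```

```bash
cat > held.py <<'E'
from h import *
def held(d=None):
    d=d or load('wrist');v,u=np.mgrid[0:384,0:512];W=world(d,u,v)+[-.0013,.0015,.001];s=ctrl.get_state();tc=s['tcp_pos'];q4=s['ee_rot']
    g=2*np.arctan2(q4[1],q4[0]);a=np.array([np.cos(g),np.sin(g)]);t=np.array([-a[1],a[0]])
    q=W[:,:2]-tc[:2];A,T,Z=q@a*1e3,q@t*1e3,(W[:,2]-tc[2])*1e3
    print('tcp',tc.round(4),'toolx deg',np.degrees(g)%360)
    for al in range(60,-41,-5):
        print('%5d'%al,' '.join('%4s'%('%d'%np.median(Z[k]) if k.sum()>2 else '.') for tl in range(-40,41,5) for k in [(abs(A-al)<2)&(abs(T-tl)<2)&(Z>-60)&(Z<60)]))
    k=(abs(T)>12)&(abs(T)<32)&(A>14)&(A<50)&(Z>-50)&(Z<10)
    for _ in range(3):
        X=np.c_[A[k],T[k],np.ones(k.sum())];c,*_=np.linalg.lstsq(X,Z[k],rcond=None);r=abs(np.c_[A,T,np.ones(len(A))]@c-Z);k=(abs(T)>12)&(abs(T)<34)&(A>0)&(A<60)&(r<3)
    print('plane z=%.3fA+%.3fT+%.1f n=%d tilt %.1f deg'%(*c,k.sum(),np.degrees(np.arctan(-c[0]))),'A range',np.percentile(A[k],[1,99]).round(1),'T range',np.percentile(T[k],[1,99]).round(1))
    kk=(r<3)&(A>np.percentile(A[k],99)-4)&(A<np.percentile(A[k],99)+2)
    print('low edge T',np.percentile(T[kk],[2,98]).round(1))
E
python3 -c "
from held import *
held()"
```

```text
tcp [0.6261 0.1666 0.1322] toolx deg 233.03165642052556
   60    .    .    .    .    .    .    .    .    .    .    .    .    .    .    .    .    .
   55    .    .    .    .    .    .    .    .    .    .    .    .    .    .    .    .    .
   50    .    .    .    .    .    .    .    .    .    .    .    .    .    .    .    .    .
   45    .    .    .    .    .    .    .    .    .    .    .    .    .    .    .    .    .
   40    .    .    .    .    .    .    .    .    .    .    .    .    .    .    .    .    .
   35    .    .    .    .    .    .    .    .    .    .    .    .    .    .    .    .    .
   30    .    .    .    .    .    .    .    .    .    .    .    .    .    .    .    .    .
   25    .    .    .    .    .    .    .    .    .    .    .    .    .    .    .    .    .
   20    .    .    .    .    .    .    .    .    .    .    .    .    .    .    .    .    .
   15    .   52   52    .    .   47   47   15   16   15   47   47   56    .   52   52   57
   10   57   54   58   54   49   52   26   24   19   21   27   52   48   53   58   56   56
    5    .  -20   57   55  -19  -18  -19   
[... 1237 characters left out ...]
                                                           ~~~~~~~~~~~~~^^^^^^^^^^^^^
    return _quantile_unchecked(
        a, q, axis, out, overwrite_input, method, keepdims, weights)
    return _ureduce(a,
                    func=_quantile_ureduce_func,
    ...<5 lines>...
                    overwrite_input=overwrite_input,
                    method=method)
    r = func(a, **kwargs)
    result = _quantile(arr,
                       quantiles=q,
    ...<2 lines>...
                       out=out,
                       weights=wgt)
    slices_having_nans = np.isnan(arr[-1, ...])
                                  ~~~^^^^^^^^^
IndexError: index -1 is out of bounds for axis 0 with size 0
```

Held firmly, tilted 40° toward the dock's low side. I take one dock measurement from this opposite side to average out the flank bias, then place from the downhill side, clear of the bail.

```bash
python3 -m crank '[{"x":0.009,"y":0.014,"z":0.015,"yaw":1.8,"gripper":-1},{"x":0.009,"y":0.014,"z":0.015,"yaw":0,"gripper":-1},{"x":0.009,"y":0.015,"z":0,"yaw":0,"gripper":-1},{"x":0,"y":0,"z":0,"yaw":0,"gripper":-1},{"x":0,"y":0,"z":0,"yaw":0,"gripper":-1},{"x":0,"y":0,"z":0,"yaw":0,"gripper":-1},{"x":0,"y":0,"z":0,"yaw":0,"gripper":-1},{"x":0,"y":0,"z":0,"yaw":0,"gripper":-1}]'
python3 - <<'E'
from h import *
d=grab('wrist','w6.png')
s=ctrl.get_state();tc=s['tcp_pos'];q4=s['ee_rot'];print(tc,np.degrees(2*np.arctan2(q4[1],q4[0]))%360)
t=np.radians(25)
v,u=np.mgrid[0:384,0:512];P=world(d,u,v)+[-.0013,.0015,.0008]
c0=np.array([.5844,.2944])
for hd in(53.8,54.3,54.8,55.3,55.8):
    h=np.radians(hd);e=np.array([np.cos(h),np.sin(h)]);n=np.array([-e[1],e[0]])
    q=P[:,:2]-c0;f=q@e;z=P[:,2]-.04
    x,y,zz=f*np.cos(t)+z*np.sin(t),q@n,-f*np.sin(t)+z*np.cos(t)
    m=(abs(x)<.03)&(abs(y)<.04)&(zz>.0225)&(zz<.0275);b=np.round(y/.013-.5);r=np.exp(2j*np.pi*(y[m]-.0065)/.013).mean()
    print(hd,m.sum(),abs(r).round(3),'lat',round(np.angle(r)/2/np.pi*13,2),[(int(i),round(y[m&(b==i)].mean()*1e3-(i+.5)*13,2),(m&(b==i)).sum()) for i in np.unique(b[m])])
    if hd==54.8:
        m2=(abs(x)<.03)&(abs(y)<.04)&(zz<.035);print('tipz',np.percentile(zz[m2],[90,97]).round(4))
        w=(abs(y)<.03)&(zz>.0275)&(zz<.034)&(abs(x)<.045);print('walls x',[np.percentile(x[w&k]*1e3,[2,98]).round(1).tolist() for k in(x<0,x>0) if (w&k).sum()>9])
        cam=np.linalg.inv(d['camera_from_world'])[:2,3]-tc[:2];print('cam rel tcp (f,lat)',cam@e,cam@n)
E
```

```text
time_s: 15.05
tcp_pos: [0.653, 0.2091, 0.1622]
ee_rot: [-0.46, 0.888, -0.0, -0.0]
contact_force: [0.6, -0.1, -3.4]
width: 0.0107
grip_force: 59.0
[0.65298717 0.20920353 0.16224035] 234.81426693480137
53.8 902 0.933 lat -0.47 [(-3, np.float64(-0.22), np.int64(144)), (-2, np.float64(-0.13), np.int64(143)), (-1, np.float64(-0.36), np.int64(139)), (0, np.float64(-0.83), np.int64(151)), (1, np.float64(-0.67), np.int64(156)), (2, np.float64(-0.53), np.int64(169))]
54.3 896 0.937 lat -0.38 [(-3, np.float64(-0.14), np.int64(146)), (-2, np.float64(-0.06), np.int64(145)), (-1, np.float64(-0.27), np.int64(139)), (0, np.float64(-0.76), np.int64(148)), (1, np.float64(-0.58), np.int64(154)), (2, np.float64(-0.43), np.int64(164))]
54.8 889 0.937 lat -0.29 [(-3, np.float64(-0.05), np.int64(149)), (-2, np.float64(0.03), np.int64(145)), (-1, np.float64(-0.19), np.int64(140)), (0, np.float64(-0.69), np.int64(147)), (1, np.float64(-0.49), np.int64(152)), (2, np.float64(-0.33), np.int64(156))]
tipz [0.0237 0.0245]
walls x [[-40.7, -36.4], [36.2, 41.1]]
cam rel tcp (f,lat) -0.07346924748101202 -0.0017444868964774966
55.3 892 0.933 lat -0.21 [(-3, np.float64(0.02), np.int64(154)), (-2, np.float64(0.11), np.int64(150)), (-1, np.float64(-0.1), np.int64(141)), (0, np.float64(-0.6), np.int64(147)), (1, np.float64(-0.41), np.int64(149)), (2, np.float64(-0.26), np.int64(151))]
55.8 888 0.927 lat -0.13 [(-3, np.float64(0.09), np.int64(159)), (-2, np.float64(0.19), np.int64(150)), (-1, np.float64(-0.02), np.int64(143)), (0, np.float64(-0.52), np.int64(146)), (1, np.float64(-0.32), np.int64(144)), (2, np.float64(-0.18), np.int64(146))]
```

```bash
sed -i '/^    k=(abs(T)>12)/,$d' held.py; cat >> held.py <<'E'
    # plate low edge band
    for al in range(10,-13,-3):
        k=(abs(A-al)<1.5)&(abs(Z-(-14.5-.85*al))<3)&(abs(T)<42)
        if k.sum()>5: print('A',al,'T',np.percentile(T[k],[1,99]).round(1),'Z med',np.median(Z[k]).round(1),'left/right Z',np.median(Z[k&(T<-14)]).round(1),np.median(Z[k&(T>14)]).round(1))
E
python3 -c "
from held import *
held()" | tail -9
```

```text
-35    .    .    .    .    .    .   17   16   16   17   16    .    .    .    .    .    .
  -40    .    .    .    .    .    .   19   19   20   19    .    .    .    .    .    .    .
A 7 T [-32.9  32.8] Z med -21.9 left/right Z -21.8 -21.9
A 4 T [-33.2  32.5] Z med -19.2 left/right Z -19.1 -19.1
A 1 T [-33.5  33.1] Z med -16.8 left/right Z -16.5 -16.7
A -2 T [-33.7  33.2] Z med -14.0 left/right Z -14.0 -14.1
A -5 T [-33.6  33.5] Z med -11.1 left/right Z -11.0 -11.1
A -8 T [-33.9  33.1] Z med -8.3 left/right Z -8.2 -8.4
A -11 T [-33.6  33.6] Z med -5.6 left/right Z -5.5 -5.7
```

Both views agree on the dock's line within 0.3 mm, and the block sits centred in the grip at 42° tilt. Approaching from downhill.

```bash
python3 -m crank '[{"x":-0.0115,"y":-0.0163,"z":0,"yaw":0,"gripper":-1},{"x":-0.0244,"y":0.0111,"z":0,"yaw":0,"gripper":-1},{"x":-0.0244,"y":0.0111,"z":0,"yaw":0,"gripper":-1},{"x":-0.0244,"y":0.0111,"z":0,"yaw":0,"gripper":-1},{"x":-0.0243,"y":0.011,"z":0,"yaw":0,"gripper":-1},{"x":0,"y":0,"z":0,"yaw":0,"gripper":-1},{"x":0.009,"y":0.013,"z":0,"yaw":0,"gripper":-1},{"x":0.0095,"y":0.0133,"z":0,"yaw":0,"gripper":-1}]'; python3 -m crank '[{"x":0,"y":0,"z":-0.025,"yaw":0,"gripper":-1},{"x":0,"y":0,"z":-0.025,"yaw":0,"gripper":-1},{"x":0,"y":0,"z":-0.01,"yaw":0,"gripper":-1},{"x":0,"y":0,"z":0,"yaw":0,"gripper":-1},{"x":0,"y":0,"z":0,"yaw":0,"gripper":-1},{"x":0,"y":0,"z":0,"yaw":0,"gripper":-1},{"x":0,"y":0,"z":0,"yaw":0,"gripper":-1},{"x":0,"y":0,"z":0,"yaw":0,"gripper":-1}]'
python3 - <<'E'
from h import *
s=ctrl.get_state();r=s['tcp_pos'][:2]-[.5844,.2944];h=np.radians(54.8)
print('f,lat mm',r@[np.cos(h),np.sin(h)]*1e3,r@[-np.sin(h),np.cos(h)]*1e3,s['tcp_pos'][2])
E
```

```text
time_s: 15.9
tcp_pos: [0.5631, 0.2636, 0.1625]
ee_rot: [-0.46, 0.888, -0.0, 0.0]
contact_force: [0.0, 0.1, -2.6]
width: 0.0109
grip_force: 59.4
time_s: 16.7
tcp_pos: [0.5626, 0.2639, 0.1028]
ee_rot: [-0.46, 0.888, -0.0, 0.0]
contact_force: [-0.4, -0.5, -3.7]
width: 0.0111
grip_force: 59.4
f,lat mm -37.46330636303286 0.1996355130810565 0.10280074763089413
```

```bash
python3 -m crank '[{"x":0,"y":0,"z":-0.004,"yaw":0,"gripper":-1},{"x":0,"y":0,"z":-0.004,"yaw":0,"gripper":-1},{"x":0,"y":0,"z":-0.004,"yaw":0,"gripper":-1},{"x":0,"y":0,"z":0,"yaw":0,"gripper":-1},{"x":0,"y":0,"z":0,"yaw":0,"gripper":-1},{"x":0,"y":0,"z":0,"yaw":0,"gripper":-1},{"x":0,"y":0,"z":0,"yaw":0,"gripper":-1},{"x":0,"y":0,"z":0,"yaw":0,"gripper":-1}]'
```

```text
time_s: 17.5
tcp_pos: [0.5625, 0.2638, 0.0904]
ee_rot: [-0.46, 0.888, -0.0, 0.0]
contact_force: [0.5, -0.2, -3.1]
width: 0.011
grip_force: 59.4
```

Fins are 7 mm into the slots with no contact force; continuing down.

```bash
python3 -m crank '[{"x":0,"y":0,"z":-0.004,"yaw":0,"gripper":-1},{"x":0,"y":0,"z":-0.004,"yaw":0,"gripper":-1},{"x":0,"y":0,"z":-0.003,"yaw":0,"gripper":-1},{"x":0,"y":0,"z":0,"yaw":0,"gripper":-1},{"x":0,"y":0,"z":0,"yaw":0,"gripper":-1},{"x":0,"y":0,"z":0,"yaw":0,"gripper":-1},{"x":0,"y":0,"z":0,"yaw":0,"gripper":-1},{"x":0,"y":0,"z":0,"yaw":0,"gripper":-1}]'
```

```text
time_s: 18.3
tcp_pos: [0.5625, 0.2639, 0.0793]
ee_rot: [-0.46, 0.888, -0.0, 0.0]
contact_force: [0.4, -0.3, -3.5]
width: 0.0113
grip_force: 59.4
```

```bash
python3 -m crank '[{"x":0,"y":0,"z":-0.002,"yaw":0,"gripper":-1},{"x":0,"y":0,"z":-0.001,"yaw":0,"gripper":-1},{"x":0,"y":0,"z":0,"yaw":0,"gripper":-1},{"x":0,"y":0,"z":0,"yaw":0,"gripper":-0.3},{"x":0,"y":0,"z":0,"yaw":0,"gripper":-0.1},{"x":0,"y":0,"z":0,"yaw":0,"gripper":-0.1},{"x":0,"y":0,"z":0,"yaw":0,"gripper":-0.1},{"x":0,"y":0,"z":0,"yaw":0,"gripper":-0.1}]'
cat > seat.py <<'E'
from h import *
def seat():
    d=grab('wrist');t=np.radians(25);h=np.radians(54.8);v,u=np.mgrid[0:384,0:512];P=world(d,u,v)+[-.0013,.0015,.0008]
    e=np.array([np.cos(h),np.sin(h)]);n=np.array([-e[1],e[0]]);q=P[:,:2]-[.5844,.2944];f=q@e;z=P[:,2]-.04
    x,y,zz=1e3*(f*np.cos(t)+z*np.sin(t)),1e3*q@n,1e3*(-f*np.sin(t)+z*np.cos(t))
    for xl in range(-50,61,5):
        print('%5d'%xl,' '.join('%4s'%('%d'%np.median(zz[k]) if k.sum()>2 else '.') for yl in range(-50,51,5) for k in [(abs(x-xl)<2)&(abs(y-yl)<2)&(zz>-40)&(zz<80)]))
    k=(zz>29.5)&(zz<34)&(abs(y)<45)&(x<-15)&(x>-35)
    if k.sum()>50: print('plate y',np.percentile(y[k],[1,99]).round(1),'xmin',np.percentile(x[k],1).round(1),'z',np.median(zz[k]).round(2))
E
python3 -c "
from seat import *
seat()"
```

```text
time_s: 19.1
tcp_pos: [0.5625, 0.2639, 0.0762]
ee_rot: [-0.46, 0.888, -0.0, 0.0]
contact_force: [0.0, -0.7, 0.2]
width: 0.0384
grip_force: 0.0
  -50   -9   -7   -7   -7   -7   -7   -7   -8   -8   -7   -7   -7   -7   -7   -8   -8   -8   -7   -7   -7  -14
  -45    0    0    0    0    0    0    0    0    0    0    0    0    0    0    0    0    0    0    0    0    0
  -40    0    0   29   29   29   28   28   29   28   28   29   29   29   29   28   28   28   29   28    0    0
  -35    0    0    0   28   32   31   32   32   31   31   32   31   31   31   31   31   31   29    0    0    0
  -30    0    0    0   31   32   32   32   32   32   32   32   32   32   32   32   32   32   31    0    0    0
  -25    0    0    0   32   32   62   58   32   32   32   32   31   32   32   53   62   31   31    0    0    0
  -20    0    0    0    .   64   72   68   32   32   33   32   32   32   32   62   72   63   64    .    0    0
  -15    0    .    .    .   73   79   61   32   33   63   64   63   32   32   59   78   73   74    .    .    0
  -10    .    .    .    .    .    .   60   32   33   63   64   63   3
[... 936 characters left out ...]
   .    .    .    .    .    .    .    .   13   18   16   17   13    .    .    .    .    .    .    .    .
   40    .    .    .    .    .    .    .    .    .    .    .    .    .    .    .    .    .    .    .    .    .
   45    .    .    .    .    .    .    .    .    .    .    .    .    .    .    .    .    .    .    .    .    .
   50    .    .    .    .    .    .    .    .    .    .    .    .    .    .    .    .    .    .    .    .    .
   55    .    .    .    .    .    .    .    .    .    .    .    .    .    .    .    .    .    .    .    .    .
   60    .    .    .    .    .    .    .    .    .    .    .    .    .    .    .    .    .    .    .    .    .
plate y [-32.9  33.1] xmin -35.0 z 32.29
```

The block is home: plate flat at 32 mm in the dock frame, centred across (±33), x within the walls. Now up and away, shut the fingers, and check the bail.

```bash
python3 -m crank '[{"x":0,"y":0,"z":0.02,"yaw":0,"gripper":-0.1},{"x":0,"y":0,"z":0.04,"yaw":0,"gripper":-0.1},{"x":0,"y":0,"z":0.05,"yaw":0,"gripper":-1},{"x":-0.012,"y":-0.017,"z":0.045,"yaw":0,"gripper":-1},{"x":-0.012,"y":-0.017,"z":0.03,"yaw":0,"gripper":-1},{"x":0,"y":0,"z":0,"yaw":0,"gripper":-1},{"x":0,"y":0,"z":0,"yaw":0,"gripper":-1},{"x":0,"y":0,"z":0,"yaw":0,"gripper":-1}]'
cat > bail.py <<'E'
from h import *
def bail(cam='top'):
    t=np.radians(25);h=np.radians(54.8);v,u=np.mgrid[0:384,0:512];e=np.array([np.cos(h),np.sin(h)]);n=np.array([-e[1],e[0]])
    d=grab(cam);P=world(d,u,v)
    if cam=='wrist': P=P+[-.0013,.0015,.0008]
    hs=cv2.cvtColor(d['image'],cv2.COLOR_BGR2HSV).reshape(-1,3);q=P[:,:2]-[.5844,.2944];f,y=q@e*1e3,q@n*1e3
    k=((hs[:,0]<8)|(hs[:,0]>172))&(hs[:,1]>130)&(f>-110)&(f<110)&(abs(y)<35)&(P[:,2]>.03)
    if k.sum()<5: print(cam,'no red',k.sum());return
    F,Y,Z=np.median(f[k]),np.median(y[k]),np.median(P[k,2])*1e3
    print(cam,'tab n',k.sum(),'f,lat,z',F.round(1),Y.round(1),Z.round(1),'bail rad',np.radians(215.2)-np.arctan2(Z-105.6,F-22.4)%(2*np.pi))
E
python3 -c "
from bail import *
bail('top');bail('wrist')"
```

```text
time_s: 19.95
tcp_pos: [0.5384, 0.2299, 0.2603]
ee_rot: [-0.461, 0.888, -0.0, -0.001]
contact_force: [1.1, 0.1, -0.9]
width: -0.0002
grip_force: 0.0
top tab n 23 f,lat,z 55.3 11.9 186.3 bail rad 2.573001812096976
wrist tab n 35 f,lat,z 50.7 0.5 181.8 bail rad 2.5405505475002617
```

The bail is at about 2.55 rad, tab at f≈51 mm uphill, z≈184 mm. I go over it and down behind with shut fingers.

```bash
python3 -m crank '[{"x":0.0238,"y":0.0335,"z":0,"yaw":0,"gripper":-1},{"x":0.0238,"y":0.0335,"z":0,"yaw":0,"gripper":-1},{"x":0.0238,"y":0.0335,"z":0,"yaw":0,"gripper":-1},{"x":0.0236,"y":0.0335,"z":0,"yaw":0,"gripper":-1},{"x":0,"y":0,"z":-0.03,"yaw":0,"gripper":-1},{"x":0,"y":0,"z":-0.03,"yaw":0,"gripper":-1},{"x":0,"y":0,"z":-0.03,"yaw":0,"gripper":-1},{"x":0,"y":0,"z":0,"yaw":0,"gripper":-1}]'; python3 -c "
from bail import *
bail('top')"
```

```text
time_s: 20.85
tcp_pos: [0.6256, 0.352, 0.1674]
ee_rot: [-0.461, 0.887, -0.0, -0.002]
contact_force: [-0.2, 0.4, 0.3]
width: -0.0002
grip_force: 0.1
top tab n 24 f,lat,z 53.7 13.3 187.5 bail rad 2.550062778338823
```

```bash
python3 -m crank '[{"x":-0.0081,"y":-0.0114,"z":0,"yaw":0,"gripper":-1},{"x":-0.0081,"y":-0.0114,"z":0,"yaw":0,"gripper":-1},{"x":-0.0081,"y":-0.0114,"z":0,"yaw":0,"gripper":-1},{"x":-0.0081,"y":-0.0114,"z":0,"yaw":0,"gripper":-1},{"x":-0.0081,"y":-0.0114,"z":0,"yaw":0,"gripper":-1},{"x":0,"y":0,"z":0,"yaw":0,"gripper":-1},{"x":0,"y":0,"z":0,"yaw":0,"gripper":-1},{"x":0,"y":0,"z":0,"yaw":0,"gripper":-1}]'; python3 -c "
from bail import *
bail('top');bail('wrist')"
```

```text
time_s: 21.7
tcp_pos: [0.5864, 0.2963, 0.1722]
ee_rot: [-0.461, 0.887, -0.0, 0.001]
contact_force: [0.2, 0.7, -0.3]
width: 0.0002
grip_force: 0.0
top tab n 21 f,lat,z -17.8 7.8 186.9 bail rad 1.7260912381520805
wrist tab n 673 f,lat,z -18.8 -0.1 187.2 bail rad 1.717866508245503
```

```bash
python3 -m crank '[{"x":-0.0044,"y":-0.0062,"z":-0.0075,"yaw":0,"gripper":-1},{"x":-0.0044,"y":-0.0062,"z":-0.0075,"yaw":0,"gripper":-1},{"x":-0.0039,"y":-0.0056,"z":-0.0075,"yaw":0,"gripper":-1},{"x":-0.0039,"y":-0.0056,"z":-0.0075,"yaw":0,"gripper":-1},{"x":-0.0037,"y":-0.0053,"z":-0.009,"yaw":0,"gripper":-1},{"x":0,"y":0,"z":0,"yaw":0,"gripper":-1},{"x":0,"y":0,"z":0,"yaw":0,"gripper":-1},{"x":0,"y":0,"z":0,"yaw":0,"gripper":-1}]'; python3 -c "
from bail import *
bail('top');bail('wrist')"
```

```text
time_s: 22.6
tcp_pos: [0.5661, 0.2675, 0.1327]
ee_rot: [-0.461, 0.887, 0.0, 0.001]
contact_force: [3.3, 4.7, -4.1]
width: 0.0002
grip_force: 3.0
top tab n 37 f,lat,z -54.7 5.6 145.5 bail rad 1.091793899548259
wrist tab n 1554 f,lat,z -55.3 0.3 145.2 bail rad 1.0856053550289562
```

```bash
python3 -m crank '[{"x":0.002,"y":0.003,"z":0.005,"yaw":0,"gripper":-1},{"x":0,"y":0,"z":0.035,"yaw":0,"gripper":-1},{"x":-0.008,"y":-0.012,"z":0.01,"yaw":0,"gripper":-1},{"x":-0.009,"y":-0.0122,"z":0,"yaw":0,"gripper":-1},{"x":0,"y":0,"z":-0.02,"yaw":0,"gripper":-1},{"x":0,"y":0,"z":-0.02,"yaw":0,"gripper":-1},{"x":0,"y":0,"z":0,"yaw":0,"gripper":-1},{"x":0,"y":0,"z":0,"yaw":0,"gripper":-1}]'; python3 -m crank '[{"x":0,"y":0,"z":-0.013,"yaw":0,"gripper":-1},{"x":0,"y":0,"z":-0.013,"yaw":0,"gripper":-1},{"x":0,"y":0,"z":-0.013,"yaw":0,"gripper":-1},{"x":0,"y":0,"z":-0.013,"yaw":0,"gripper":-1},{"x":0,"y":0,"z":-0.01,"yaw":0,"gripper":-1},{"x":0,"y":0,"z":0,"yaw":0,"gripper":-1},{"x":0,"y":0,"z":0,"yaw":0,"gripper":-1},{"x":0,"y":0,"z":0,"yaw":0,"gripper":-1}]'; python3 -c "
from bail import *
bail('top');bail('wrist')"
```

```text
time_s: 23.5
tcp_pos: [0.5509, 0.2458, 0.1434]
ee_rot: [-0.461, 0.887, 0.0, 0.001]
contact_force: [-0.2, 0.3, 0.8]
width: 0.0001
grip_force: 0.0
time_s: 24.3
tcp_pos: [0.551, 0.2455, 0.0812]
ee_rot: [-0.461, 0.888, -0.0, 0.001]
contact_force: [-0.2, 0.0, 1.3]
width: 0.0001
grip_force: 0.0
top no red 2
wrist tab n 406 f,lat,z -60.2 11.1 75.0 bail rad 0.25990376367878865
```

```bash
python3 -m crank '[{"x":0,"y":0,"z":-0.006,"yaw":0,"gripper":-1},{"x":0.001,"y":0.0014,"z":-0.006,"yaw":0,"gripper":-1},{"x":0.0005,"y":0.0008,"z":-0.005,"yaw":0,"gripper":-1},{"x":0,"y":0,"z":-0.003,"yaw":0,"gripper":-1},{"x":0,"y":0,"z":0,"yaw":0,"gripper":-1},{"x":0,"y":0,"z":0,"yaw":0,"gripper":-1},{"x":0,"y":0,"z":0,"yaw":0,"gripper":-1},{"x":0,"y":0,"z":0,"yaw":0,"gripper":-1}]'; python3 -c "
from bail import *
bail('wrist')"
```

```text
time_s: 25.2
tcp_pos: [0.5524, 0.2476, 0.0609]
ee_rot: [-0.461, 0.888, -0.0, 0.001]
contact_force: [0.1, -0.2, 0.8]
width: -0.0003
grip_force: 0.0
wrist tab n 194 f,lat,z -50.2 16.7 59.3 bail rad 0.04625869631846902
```

```bash
python3 -m crank '[{"x":0,"y":0,"z":-0.002,"yaw":0,"gripper":-1},{"x":0,"y":0,"z":-0.002,"yaw":0,"gripper":-1},{"x":0,"y":0,"z":-0.002,"yaw":0,"gripper":-1},{"x":0,"y":0,"z":0,"yaw":0,"gripper":-1},{"x":0,"y":0,"z":0,"yaw":0,"gripper":-1},{"x":0,"y":0,"z":0,"yaw":0,"gripper":-1},{"x":0,"y":0,"z":0,"yaw":0,"gripper":-1},{"x":0,"y":0,"z":0,"yaw":0,"gripper":-1}]'
```

```text
time_s: 26.05
tcp_pos: [0.5528, 0.2481, 0.0572]
ee_rot: [-0.461, 0.888, -0.0, 0.002]
contact_force: [-10.2, -8.3, 45.5]
width: -0.0001
grip_force: 21.9
```

The press reads 45 N, so the bail is at its hard stop. Up and away, then a last check.

```bash
python3 -m crank '[{"x":-0.001,"y":-0.0014,"z":0.006,"yaw":0,"gripper":-1},{"x":-0.001,"y":-0.0014,"z":0.02,"yaw":0,"gripper":-1},{"x":0,"y":0,"z":0.04,"yaw":0,"gripper":-1},{"x":-0.01,"y":-0.014,"z":0.045,"yaw":0,"gripper":-1},{"x":-0.01,"y":-0.014,"z":0.045,"yaw":0,"gripper":-1},{"x":0,"y":0,"z":0,"yaw":0,"gripper":-1},{"x":0,"y":0,"z":0,"yaw":0,"gripper":-1},{"x":0,"y":0,"z":0,"yaw":0,"gripper":-1}]'; python3 -c "
from bail import *
from seat import seat
bail('wrist')
seat()
cv2.imwrite('pics/end.png',load('wrist')['image'])"
```

```text
time_s: 26.85
tcp_pos: [0.5302, 0.2167, 0.2103]
ee_rot: [-0.461, 0.888, -0.0, 0.0]
contact_force: [0.1, 0.0, -0.7]
width: -0.0005
grip_force: 0.0
wrist tab n 324 f,lat,z -48.0 0.2 59.5 bail rad 0.03479846135447939
  -50  -20   -7   -8   -7   -8   -7   -7   -7   -7   -8   -7   -7   -7   -7   -7   -7   -7   -7   -8   -7  -20
  -45    .    0    0    0    0    0   -2   -1   -1    0    0   -1   -1   -1   -1    0    0    0    0    0    0
  -40    0    0    .   28   29   29   30   37   37   37   37   37   37   36   36   29   29   29   28    0    0
  -35    0    0    0   28   31   31   33   37   37   37   37   38   37   38   36   32   31   28    0    0    0
  -30    .    .   38   38   38   38   38   38   38   38   38   39   38   38   38   32   33   38   38    0    .
  -25    .   39   39   38   33   38   38   39   39   39   39   39   39   38   37   38   38   38   38   38    .
  -20    .   40   39    .   32   32   32   31    .    .    .    .    .   32   32   31   32   30    0   38    .
  -15    .   41    1    .   32   31   32    .    .    .    .    .    .    .   32   31   32   31    0   40    
[... 1007 characters left out ...]
   .    .    .    .    .    .    .    .    .    .    .    .    .    .    .    .    .    .    .    .    .
   40    .    .    .    .    .    .    .    .    .    .    .    .    .    .    .    .    .    .    .    .    .
   45    .    .    .    .    .    .    .    .    .    .    .    .    .    .    .    .    .    .    .    .    .
   50    .    .    .    .    .    .    .    .    .    .    .    .    .    .    .    .    .    .    .    .    .
   55    .    .    .    .    .    .    .    .    .    .    .    .    .    .    .    .    .    .    .    .    .
   60    .    .    .    .    .    .    .    .    .    .    .    .    .    .    .    .    .    .    .    .    .
plate y [-33.2  34.1] xmin -34.0 z 32.16
```

View pics/end.png

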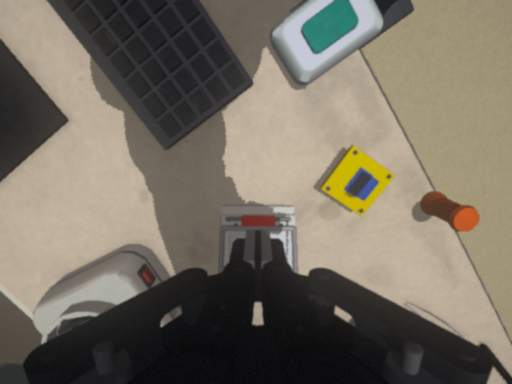

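The red tab lies shut across the dock's low side at (258,220), and the block's plate is flat under it. The decapper (450,212) and wipes (330,35) are standing, and the robot is clear. Handing in.

```bash
python3 -c "
from cell import ctrl
print(ctrl.finish_job())"
```

```text
the job is handed in; nothing more can be done
None
```

The aluminium block is fully home and centred on the chiller dock, the bail is shut over it at about 0.03 rad, and the job is handed in at about 27 s; the verdict wasn't shown. I knocked the block out of the grip against the bail on the first approach, tipped it back up against the centrifuge and regripped it. The decapper and wipes were still standing in the last picture, which doesn't show the two cups.

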